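# Put the bearing away and slide its parts drawer home

### The job

Put the steel ball bearing into the small open parts drawer lying on the worktop, then slide that drawer, label end facing out, all the way home into the one empty bay in the top row of the small-parts cabinet, so that its front is flush with its neighbours' and the bearing is inside. Leave the tape roll, the aluminium block and the bushing where they lie.

Things in the scene. Friction and masses are not known exactly. Their poses are not given: they have to be found in the camera images.
- bearing: bright steel ball bearing, a ring 38 mm across and 11 mm high, lying flat on the worktop; origin at the centre of its underside, z up
- drawer: small open-topped plastic parts drawer on the worktop, 91 long (x) x 50 wide (y). Origin: centre of its underside; +x points from the label front to the back. Floor and walls 2 thick (all mm); side walls at y=+-25, 25 high; back wall at x=+45, 21 high; label front at x=-44 (lip to -46), 30 high; inside 84 x 46. 50-80 g. Can be gripped across its sides; slides easily in the bay (few N)
- bay: empty top-row bay: two runners 2 mm high on its floor, floor 44 mm above the worktop. Origin on the floor, +x straight into the bay, z up. Drawer fully home: its origin is 2 mm above this one, axes parallel. Mouth at x=-41 mm, back wall at x=+45.5; opening 54 mm wide (y=+-27), from z=+2 (runners) to +36 (roof); dividers 4 mm thick with round noses
- cabinet: fixed blue small-parts cabinet, 90 mm deep, 178 wide, 87 high, two rows of three bays 58 mm apart; all bays but one in the top row hold a shut drawer whose front stands 3 mm proud of the cabinet's face. Origin on the worktop, 41 mm behind the front face, mid-width; +x points from front to back
- tape_roll: roll of black tape, 58 mm across, 19 mm high, lying flat; a bystander; origin at the centre of its underside
- alu_block: bare aluminium block, 34 x 60 x 14 mm, lying flat; a bystander; origin at the centre of its underside
- bushing: bronze flanged bushing, 29 mm across, 29 mm high; a bystander; origin at the centre of its underside
- drawer_front (a point): the middle of the drawer's label front, at x=-44, y=0, z=15 mm in the drawer's frame; when the drawer is home it looks out of the bay
Things that resemble listed ones, but are neither listed nor needed, are in the scene too. What is shaped like the drawer but blue or red is not meant.

How it is judged:
By the outcome, as a careful person would: the job done as asked, in the order asked, and still so for the second after the job is handed in, with the robot touching nothing.
It also fails if it takes over 67 s, if anything falls off the work surface, if the arm or the gripper's body presses on something with over 40 N, if the wrist force passes 120 N, or if a joint passes its speed limit or range.

### The arm

A 6-joint arm with a two-finger parallel gripper is mounted at the origin on a cart in front of the work surface, level with it; the furniture and walls round the work are solid. World frame = base frame: x ahead of the robot, y to its left, z up, the work surface at z = 0. Lengths are in m, angles in rad, forces in N, time in s.
With the tool pointing down it reaches from about 0.35 to 0.85 m from the base axis. Payload 8.1 kg.
Tool frame: the origin (TCP) lies on the centre line of the jaws, within the pads' length; the fingertips stand 19 mm ahead of it and the grasp point (between the pads) is the TCP (robot.tips_ahead is the distance from the TCP to the fingertips, in m); y points along the fingers, z is the direction in which the jaws open and shut, and the axes are right-handed (so a half turn about y gives the same grasp; the last joint's range is limited). The gripper opens to 93 mm and grips with 3 to 60 N. Pads are 15 mm wide; open, the fingers measure 128 mm over their backs; the gripper's body (75 mm by 188 mm) begins 65 mm behind the grasp point.
Start: joints at [1.186, 0.13, 1.488, -0, 1.523, -0.085], TCP at [0.177, 0.573, 0.238] pointing down, gripper open.
Joint ranges: [-2.96, 2.96], [-0.89, 2.26], [0.02, 2.5], [-1.34, 4.48], [0, 2.73], [-2.66, 2.66]. Speed limits (rad/s): [2.39, 2.39, 2.79, 3.14, 3.14, 3.14].

### API

Orientations are given as a rotation vector (axis times angle).
In Python, from plant import robot, imaging, models gives the robot as it stands.
- The arm moves only by the tool carry_out, never from a script. Its argument "motion" is one flat list of numbers, 7 for each row, row after row: the shift along the tool's x, y, z in m, then the turn, a rotation vector about the tool's x, y, z in degrees, then the opening, from -1 (shut) to 1 (fully open). A call has exactly 5 rows; each row shifts and turns the pose as measured when the row begins, along the tool's axes as they then stand; what a row does not reach is not made up. A row lasts 1/10 s, in which the tool goes at most 50 mm and 8.59 degrees, less where a joint would pass 70% of its speed; a pose out of reach is approached as far as the arm can. A call is refused whole if a number of a shift passes 0.05 or a number of a turn 8.59, either way. A call with a gripper value outside its range is refused whole. The fingers move at their own pace and stop on an object; "squeeze" is the grip in N (left out, the last holds). Time passes only in rows, so rows that do not move let the fingers close, or fill a call up. It gives the time, the measured TCP pose, the force and the opening at its end, in the units of the state.
- robot.read_state(): the state, without advancing time (a new reading comes with each control period).
- imaging.read_camera(name): name is "side" or "top" or "wrist"; returns the picture (420x560x3 uint8, blue, green, red); there is no depth.
- imaging.camera_model(name): a dict with "K" (3x3 intrinsics, pixels), "position" and "orientation" of the camera in the world. Camera axes: x right, y down, z forward; pixel columns grow to the right and rows downward; lengths in m; the calibration is good to about 2 mm. A picture is of the moment at which its call begins: read the wrist's pose just before it. camera_model takes no time and is no camera call; for the wrist camera it gives the pose at the moment of the call.
- robot.close_job(): hands the job in, once; it reports no verdict.
Trained networks look in the newest picture that a camera, given by its name, has taken for a name from the list of things; names that differ only in an ending like _2 or _b are one class to them, and where a whole thing is asked for, a point or a joint stands for the part that bears it (a point fixed in the world has none). Each returns a list of dicts, best first, with "confidence" (0 to 1); they miss things now and then, are a little off and sometimes report something else, mostly with a low value. They report only what shows in the picture. A call takes as long as a camera call. They do not tell look-alikes from the thing itself.
- models.outline_of(camera, thing): "pixels" (420x560 bool, what is visible of it) and "pixel" ([column, row] in pixels, amid what is visible of it).
The state is a dict: "t": time; "q": joint angles; "dq": joint speeds; "joint_torque": joint torques, N m; "tool_pos": TCP position; "orientation": TCP orientation; "force": force on the tool from outside, world axes, zero at the start; "wrist_torque": the same for the moment, N m; "opening": finger opening in m.
Only numpy, scipy, OpenCV 4.12 (cv2) and the standard library are available. Lean on these libraries where they do the work, as an engineer would, in place of code of your own. Each camera call takes 0.05 s, during which the arm holds its last target.

## Working session

There is one attempt and no reset: what is moved stays moved. The work goes in short steps, Python scripts to look and compute and a tool call to move; the robot and the scene stay as the last step left them, time stands still between calls to the robot, and variables do not carry over. Pictures are saved under pics/ and viewed, and the job is handed in when it is done.

Besides the shell and the picture viewer there is one more tool, called after "Emit:" in YAML: its name, and indented under it one key for each argument. carry_out: Moves the arm, as the interface text tells. Its arguments: {"type":"object","properties":{"motion":{"type":"array","items":{"type":"number"}},"squeeze":{"type":"number"}},"required":["motion"]}

```bash
ls; mkdir -p pics
python3 - <<'E'
from plant import robot, imaging, models
import cv2
s=robot.read_state();print(s)
for n in("side","top","wrist"):
    im=imaging.read_camera(n);cv2.imwrite(f"pics/{n}0.png",im)
    m=imaging.camera_model(n);print(n,m)
E
```

```text
pics
{'t': 0.0, 'q': array([ 1.18558261e+00,  1.31152083e-01,  1.48929586e+00,  2.34099256e-05,
        1.52298796e+00, -8.53912304e-02]), 'dq': array([-0.00047952, -0.00115141,  0.00086259, -0.00056299, -0.00155704,
        0.00174016]), 'joint_torque': array([-3.51464856e-03, -5.59805775e+01, -4.91779375e+01,  7.64397718e-02,
        3.46838334e-02, -1.14540508e-04]), 'tool_pos': array([0.1769726 , 0.57274246, 0.23658373]), 'orientation': array([-1.55974603,  0.23573572, -0.23502262]), 'force': array([ 0.4105678 , -0.39865215,  0.23445185]), 'wrist_torque': array([-0.01565734,  0.00288051, -0.01065492]), 'opening': 0.09295236530267564}
side {'K': array([[490.39263874,   0.        , 279.92789725],
       [  0.        , 490.39263874, 218.52784643],
       [  0.        ,   0.        ,   1.        ]]), 'position': array([ 0.15078539, -0.88091726,  0.76750531]), 'orientation': array([-2.19805742,  0.41133279, -0.19368499])}
top {'K': array([[512.45900408,   0.        , 283.6766736 ],
       [  0.        , 512.45900408, 215.60347887],
       [  0.        ,   0.        ,   1.        ]]), 'position': array([ 0.42832884, -0.0336742 ,  1.1158902 ]), 'orientation': array([-2.16633968,  2.22499627, -0.05516065])}
wrist {'K': array([[305.28057741,   0.        , 279.85252987],
       [  0.        , 305.28057741, 212.812121  ],
       [  0.        ,   0.        ,   1.        ]]), 'position': array([0.09589115, 0.59779432, 0.38407953]), 'orientation': array([2.3188988 , 1.71215885, 0.26041148])}
```

View pics/side0.png

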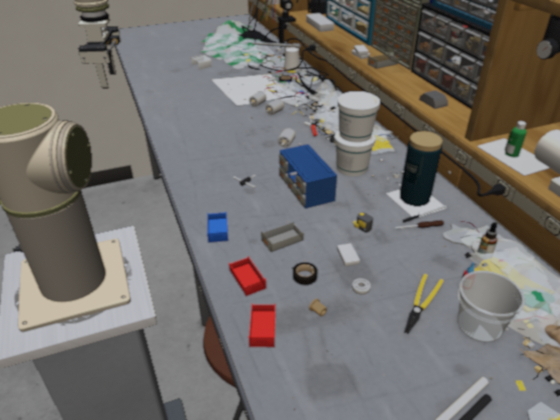

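View pics/top0.png

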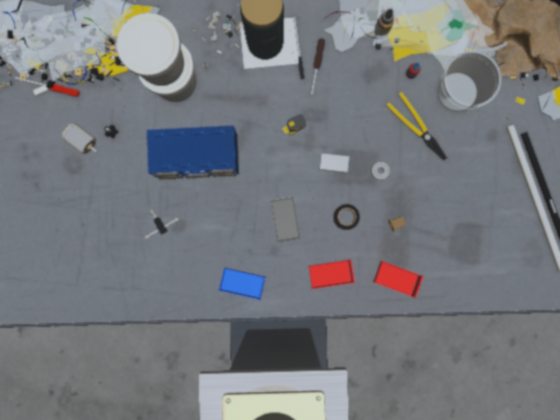

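View pics/wrist0.png

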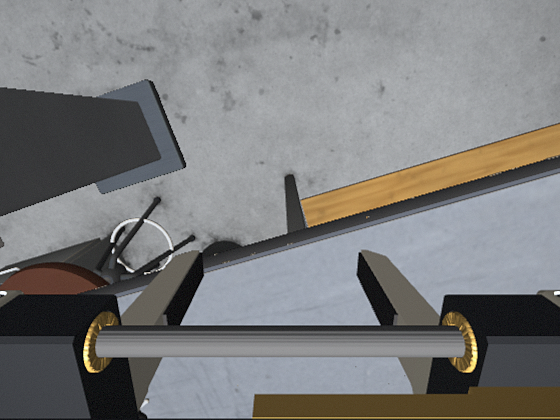

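The top view shows the grey drawer at about (285,218), the bearing at (381,170) and the cabinet at (192,150), its front facing the robot. Next I'll measure them.

```bash
cat > h.py <<'E'
from plant import robot, imaging, models
import numpy as np, cv2
from scipy.spatial.transform import Rotation as R
def plane(m,px,z):
    px=np.atleast_2d(px).astype(float)
    d=np.c_[(px[:,0]-m['K'][0,2])/m['K'][0,0],(px[:,1]-m['K'][1,2])/m['K'][1,1],np.ones(len(px))]
    d=R.from_rotvec(m['orientation']).apply(d)
    p=np.array(m['position']); t=(z-p[2])/d[:,2]
    return p+d*t[:,None]
def proj(m,P):
    P=np.atleast_2d(P); c=R.from_rotvec(m['orientation']).inv().apply(P-m['position'])
    return c[:,:2]/c[:,2:]*m['K'][0,0]+m['K'][:2,2]
E
python3 - <<'E'
from h import *
np.set_printoptions(precision=4,suppress=True)
for n in("top","side"):
    im=imaging.read_camera(n);m=imaging.camera_model(n)
    for th,z in(("bearing",.011),("drawer",.02),("cabinet",.087),("bay",.06),("tape_roll",.019),("alu_block",.014),("bushing",.029)):
        try:o=models.outline_of(n,th)
        except Exception as e: print(th,e);continue
        for d in o[:3]:
            c=max(cv2.findContours(d['pixels'].astype(np.uint8),0,2)[0],key=len)
            r=cv2.minAreaRect(c)
            print(n,th,round(d['confidence'],2),d['pixel'],plane(m,d['pixel'],z)[0],plane(m,cv2.boxPoints(r),z)[:,:2].round(3).tolist())
    cv2.imwrite(f"pics/{n}z.png",cv2.resize(im[110:300,130:430] if n=="top" else im[130:300,200:400],None,fx=2.6 if n=="top" else 3.5,fy=2.6 if n=="top" else 3.5,interpolation=cv2.INTER_CUBIC))
E
```

```text
top bearing 0.72 [378.6, 168.2] [ 0.5814 -0.2428  0.011 ] [[0.577, -0.219], [0.604, -0.247], [0.577, -0.272], [0.55, -0.244]]
top drawer 0.95 [398.1, 278.5] [ 0.3431 -0.2741  0.02  ] [[0.338, -0.219], [0.385, -0.238], [0.348, -0.329], [0.301, -0.31]]
top drawer 0.83 [330.6, 273.7] [ 0.3571 -0.1308  0.02  ] [[0.379, -0.084], [0.387, -0.177], [0.335, -0.181], [0.327, -0.088]]
top drawer 0.82 [282.6, 220.3] [ 0.4735 -0.0317  0.02  ] [[0.518, -0.006], [0.525, -0.054], [0.435, -0.066], [0.428, -0.018]]
top cabinet 0.63 [190.9, 148.6] [0.6209 0.1498 0.087 ] [[0.663, 0.241], [0.668, 0.057], [0.564, 0.054], [0.56, 0.238]]
top bay 0.71 [334.2, 164.3] [ 0.5852 -0.1418  0.06  ] [[0.573, -0.109], [0.609, -0.112], [0.603, -0.173], [0.567, -0.169]]
top tape_roll 0.58 [339.7, 212.1] [ 0.4879 -0.1545  0.019 ] [[0.479, -0.128], [0.517, -0.168], [0.477, -0.205], [0.44, -0.165]]
top alu_block 0.61 [334.4, 165.5] [ 0.5894 -0.1469  0.014 ] [[0.584, -0.113], [0.619, -0.12], [0.608, -0.179], [0.573, -0.173]]
top alu_block 0.22 [188.9, 148.9] [0.634  0.1672 0.014 ] [[0.682, 0.263], [0.687, 0.062], [0.573, 0
[... 711 characters left out ...]
24, 0.193], [0.681, 0.3], [0.659, -0.009], [0.527, -0.077]]
side tape_roll 0.93 [303.1, 267.3] [ 0.4783 -0.1593  0.019 ] [[0.462, -0.134], [0.51, -0.153], [0.482, -0.216], [0.436, -0.198]]
side tape_roll 0.59 [357.2, 284.4] [ 0.5645 -0.2495  0.019 ] [[0.562, -0.231], [0.594, -0.244], [0.574, -0.28], [0.543, -0.268]]
side alu_block 0.77 [347.9, 257.4] [ 0.5882 -0.1616  0.014 ] [[0.577, -0.12], [0.617, -0.11], [0.605, -0.187], [0.567, -0.195]]
side bushing 0.73 [319.0, 302.4] [ 0.4634 -0.2748  0.029 ] [[0.437, -0.275], [0.462, -0.26], [0.471, -0.298], [0.446, -0.312]]
side bushing 0.25 [279.0, 239.7] [ 0.4583 -0.0628  0.029 ] [[0.421, -0.019], [0.529, -0.011], [0.511, -0.093], [0.409, -0.098]]
```

```bash
ls pics
```

```text
side0.png
sidez.png
top0.png
topz.png
wrist0.png
```

View pics/topz.png

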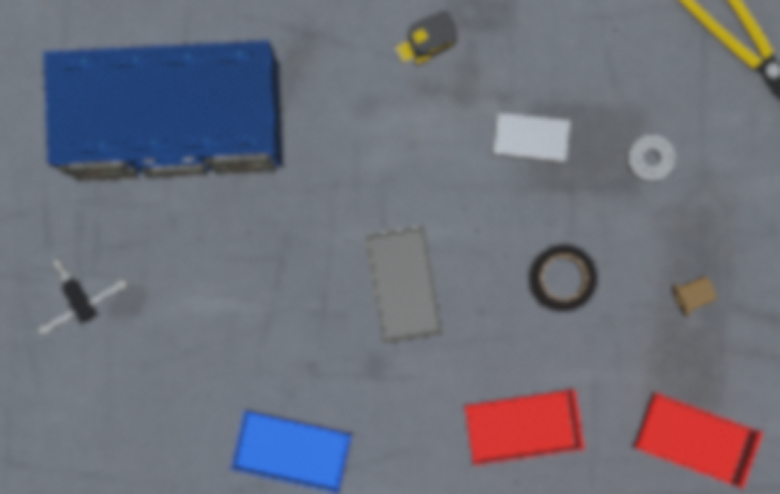

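View pics/sidez.png

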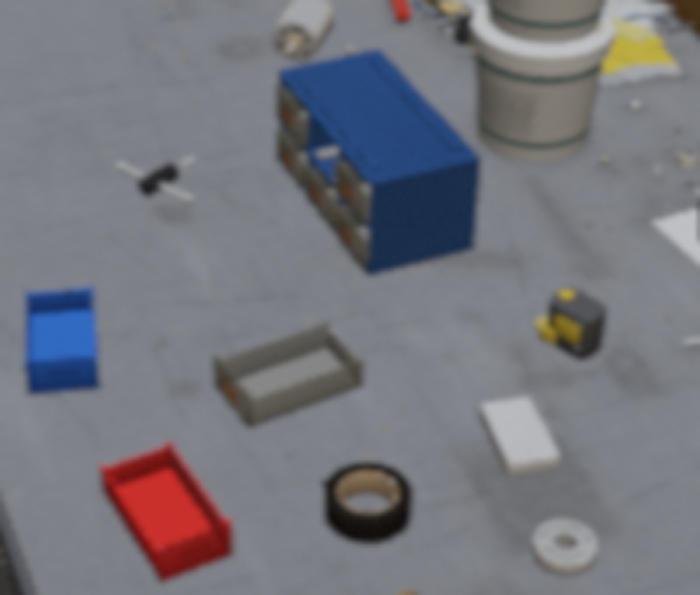

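```bash
cat >> h.py <<'E'
def pose(s=None):
    s=s or robot.read_state(); return np.array(s['tool_pos']),R.from_rotvec(s['orientation'])
def goal(yaw): # yaw deg of tool x about world Z, tool down
    return R.from_euler('z',yaw,degrees=True)*R.from_rotvec([-np.pi/2,0,0])
def plan(target,yaw,maxshift=.045,maxang=8.4,lead=0):
    p,r=pose(); g=goal(yaw); target=np.array(target,float)
    rv=(r.inv()*g).as_rotvec(); ang=np.degrees(np.linalg.norm(rv))
    dd=np.linalg.norm(target-p)
    n=max(1,int(np.ceil(max(ang/maxang,dd/maxshift))))
    rows=[]; pp=p.copy(); rr=r
    for i in range(n):
        d=(target-pp)/(n-i); rows.append(np.r_[rr.inv().apply(d),np.degrees(rv)/n])
        pp=pp+d; rr=rr*R.from_rotvec(rv/n)
    print("pos",p.round(4),"yaw",r.apply([1,0,0]).round(3),"dist",dd.round(4),"ang",ang.round(1),"rows",n)
    for q in rows: print([round(float(v),4) for v in q[:3]]+[round(float(v),2) for v in q[3:]])
E
python3 - <<'E'
from h import *
p,r=pose(); print(r.as_matrix().round(3)); m=imaging.camera_model("wrist")
print("cam in tool",r.inv().apply(m['position']-p).round(4),"axes",(r.inv()*R.from_rotvec(m['orientation'])).as_matrix().round(3))
print(robot.read_state()['t'])
plan([.575,-.243,.20],-90)
plan([.575,-.243,.20],90)
E
```

```text
[[ 0.955 -0.     0.295]
 [-0.295 -0.     0.955]
 [-0.    -1.    -0.   ]]
cam in tool [-0.0849 -0.1473 -0.0004] axes [[-0.001  0.954  0.301]
 [ 0.001 -0.301  0.954]
 [ 1.     0.001 -0.001]]
0.95
pos [0.1772 0.5733 0.2376] yaw [ 0.955 -0.295 -0.   ] dist 0.9088 ang 72.8 rows 21
[0.0296, 0.0018, -0.0315, 0.0, 3.47, -0.0]
[0.0314, 0.0018, -0.0297, 0.0, 3.47, -0.0]
[0.0332, 0.0018, -0.0277, 0.0, 3.47, -0.0]
[0.0348, 0.0018, -0.0257, 0.0, 3.47, -0.0]
[0.0363, 0.0018, -0.0235, 0.0, 3.47, -0.0]
[0.0376, 0.0018, -0.0213, 0.0, 3.47, -0.0]
[0.0389, 0.0018, -0.019, 0.0, 3.47, -0.0]
[0.0399, 0.0018, -0.0166, 0.0, 3.47, -0.0]
[0.0409, 0.0018, -0.0141, 0.0, 3.47, -0.0]
[0.0416, 0.0018, -0.0116, 0.0, 3.47, -0.0]
[0.0423, 0.0018, -0.0091, 0.0, 3.47, -0.0]
[0.0427, 0.0018, -0.0065, 0.0, 3.47, -0.0]
[0.0431, 0.0018, -0.0039, 0.0, 3.47, -0.0]
[0.0432, 0.0018, -0.0013, 0.0, 3.47, -0.0]
[0.0432, 0.0018, 0.0013, 0.0, 3.47, -0.0]
[0.0431, 0.0018, 0.0039, 0.0, 3.47, -0.0]
[0.0427, 0.0018, 0.0065, 0.0, 3.47, -0.0]
[0.0423, 0.0018, 0.0091, 0.0, 3.47, -0.0]
[0.0417, 0.0018, 0.0116, 0.0, 3.47, -0.0]
[0.0409, 0.0
[... 388 characters left out ...]
18, -0.0412, -0.0, -5.1, -0.0]
[0.0094, 0.0018, -0.0422, -0.0, -5.1, -0.0]
[0.0056, 0.0018, -0.0429, -0.0, -5.1, -0.0]
[0.0018, 0.0018, -0.0432, -0.0, -5.1, -0.0]
[-0.0021, 0.0018, -0.0432, -0.0, -5.1, -0.0]
[-0.0059, 0.0018, -0.0428, -0.0, -5.1, -0.0]
[-0.0097, 0.0018, -0.0421, -0.0, -5.1, -0.0]
[-0.0134, 0.0018, -0.0411, -0.0, -5.1, -0.0]
[-0.017, 0.0018, -0.0397, -0.0, -5.1, -0.0]
[-0.0205, 0.0018, -0.0381, -0.0, -5.1, -0.0]
[-0.0238, 0.0018, -0.0361, -0.0, -5.1, -0.0]
[-0.0269, 0.0018, -0.0338, -0.0, -5.1, -0.0]
[-0.0298, 0.0018, -0.0313, -0.0, -5.1, -0.0]
[-0.0325, 0.0018, -0.0285, -0.0, -5.1, -0.0]
[-0.0349, 0.0018, -0.0255, -0.0, -5.1, -0.0]
[-0.037, 0.0018, -0.0223, -0.0, -5.1, -0.0]
```

Emit:
carry_out:
  motion: [0.03,0.002,-0.0315,0,3.5,0,1,0.031,0.002,-0.03,0,3.5,0,1,0.033,0.002,-0.028,0,3.5,0,1,0.035,0.002,-0.026,0,3.5,0,1,0.036,0.002,-0.0235,0,3.5,0,1]

```text
t: 1.45
tool_pos: [0.2707, 0.3756, 0.2258]
orientation: [-1.518, 0.477, -0.476]
force: [0.7, 0.4, -0.2]
opening: 0.0927
```

Emit:
carry_out:
  motion: [0.0375,0.002,-0.021,0,3.5,0,1,0.039,0.002,-0.019,0,3.5,0,1,0.04,0.002,-0.0165,0,3.5,0,1,0.041,0.002,-0.014,0,3.5,0,1,0.0415,0.002,-0.0115,0,3.5,0,1]

```text
t: 1.95
tool_pos: [0.366, 0.1729, 0.2164]
orientation: [-1.444, 0.719, -0.723]
force: [1.6, 0.1, 1.2]
opening: 0.093
```

Run:
```python
from h import *
print(robot.read_state()['t'])
plan([.575,-.213,.20],-90)
cv2.imwrite("pics/w1.png",imaging.read_camera("wrist"))
```

```text
1.95
pos [0.366  0.1729 0.2164] yaw [ 0.602 -0.798  0.   ] dist 0.4392 ang 37.0 rows 10
[0.0434, 0.0016, -0.0066, -0.02, 3.7, -0.01]
[0.0437, 0.0016, -0.0038, -0.02, 3.7, -0.01]
[0.0439, 0.0016, -0.0009, -0.02, 3.7, -0.01]
[0.0438, 0.0016, 0.0019, -0.02, 3.7, -0.01]
[0.0436, 0.0017, 0.0047, -0.02, 3.7, -0.01]
[0.0432, 0.0017, 0.0076, -0.02, 3.7, -0.01]
[0.0427, 0.0017, 0.0103, -0.02, 3.7, -0.01]
[0.0419, 0.0017, 0.0131, -0.02, 3.7, -0.01]
[0.041, 0.0016, 0.0157, -0.02, 3.7, -0.01]
[0.0399, 0.0016, 0.0184, -0.02, 3.7, -0.01]
```

Tracking is good. Continuing to the bearing.

Emit:
carry_out:
  motion: [0.0435,0.0015,-0.0065,0,3.7,0,1,0.0435,0.0015,-0.004,0,3.7,0,1,0.044,0.0015,-0.001,0,3.7,0,1,0.044,0.0015,0.002,0,3.7,0,1,0.0435,0.0015,0.0045,0,3.7,0,1]

```text
t: 2.5
tool_pos: [0.4722, -0.03, 0.211]
orientation: [-1.333, 0.972, -0.985]
force: [1.0, 0.9, 0.4]
opening: 0.0932
```

Emit:
carry_out:
  motion: [0.043,0.0015,0.0075,0,3.7,0,1,0.0425,0.0015,0.0105,0,3.7,0,1,0.042,0.0015,0.013,0,3.7,0,1,0.041,0.0015,0.0155,0,3.7,0,1,0.03,0.0015,0.018,0,3.7,0,1]

```text
t: 3.0
tool_pos: [0.5755, -0.224, 0.2046]
orientation: [-1.186, 1.222, -1.236]
force: [-0.9, -0.1, 1.1]
opening: 0.0931
```

```bash
cat > look.py <<'E'
from h import *
import sys
np.set_printoptions(precision=4,suppress=True)
def look(name,things,cam="wrist"):
    m=imaging.camera_model(cam)
    im=imaging.read_camera(cam); cv2.imwrite(f"pics/{name}.png",im)
    for th,z in things:
        for d in models.outline_of(cam,th)[:2]:
            c=max(cv2.findContours(d['pixels'].astype(np.uint8),0,1)[0],key=len)
            (cx,cy),_=cv2.minEnclosingCircle(c); M=cv2.moments(c)
            print(th,round(d['confidence'],2),d['pixel'],plane(m,[M['m10']/M['m00'],M['m01']/M['m00']],z)[0],'box',plane(m,cv2.boxPoints(cv2.minAreaRect(c)),z)[:,:2].round(4).tolist())
    return im,m
E
python3 - <<'E'
from look import *
p,r=pose();print(p,r.as_matrix().round(3)[:,0])
look("w2",[("bearing",.011),("drawer",.025),("alu_block",.014)])
E
```

```text
[ 0.5755 -0.224   0.2046] [-0.029 -1.    -0.   ]
bearing 0.92 [280.2, 203.6] [ 0.5762 -0.2439  0.011 ] box [[0.559, -0.2236], [0.5946, -0.2247], [0.594, -0.2651], [0.5572, -0.2639]]
drawer 0.89 [164.7, 20.4] [ 0.475  -0.0506  0.025 ] box [[0.4289, -0.0344], [0.5284, -0.0369], [0.5252, -0.0729], [0.4219, -0.0702]]
drawer 0.8 [82.3, 240.9] [ 0.3482 -0.2691  0.025 ] box [[0.2943, -0.3129], [0.3396, -0.2133], [0.3966, -0.2284], [0.3559, -0.331]]
alu_block 0.77 [296.0, 121.3] [ 0.5959 -0.1447  0.014 ] box [[0.5746, -0.173], [0.5832, -0.114], [0.6165, -0.1184], [0.6097, -0.1779]]
```

View pics/w2.png

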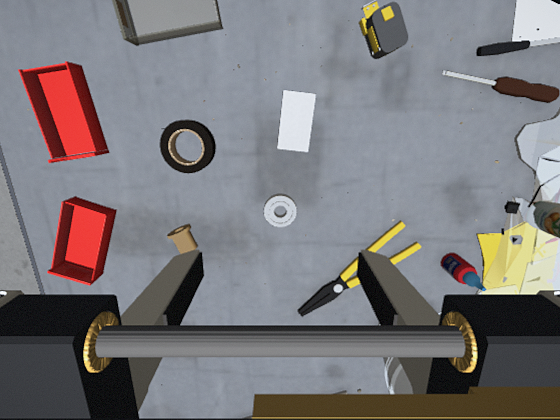

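The bearing is at (280,211), with the block above it at (296,121) and the bushing to its left at (182,237). The fingers have room, so I'm descending.

Run:
```python
from h import *
plan([.576,-.244,.045],-90)
```

```text
pos [ 0.5747 -0.2219  0.204 ] yaw [-0.026 -1.    -0.002] dist 0.1605 ang 1.6 rows 4
[0.0056, 0.0397, 0.0, -0.15, -0.37, -0.02]
[0.0056, 0.0397, 0.0001, -0.15, -0.37, -0.02]
[0.0056, 0.0397, 0.0002, -0.15, -0.37, -0.02]
[0.0055, 0.0397, 0.0002, -0.15, -0.37, -0.02]
```

Emit:
carry_out:
  motion: [0.006,0.04,0,0,-0.4,0,1,0.0055,0.04,0,0,-0.4,0,1,0.0055,0.04,0,0,-0.4,0,1,0.0055,0.04,0,0,-0.4,0,1,0,0,0,0,0,0,1]

```text
t: 3.7
tool_pos: [0.5789, -0.2387, 0.0454]
orientation: [-1.202, 1.185, -1.209]
force: [-1.1, -0.1, -0.3]
opening: 0.0929
```

Run:
```python
from look import *
plan([.576,-.244,.0215],-90)
look("w3",[("bearing",.011)])
```

```text
pos [ 0.5789 -0.2387  0.0454] yaw [ 0.013 -1.     0.001] dist 0.0246 ang 1.3 rows 1
[0.0052, 0.0238, -0.0034, -1.1, 0.77, 0.06]
bearing 0.56 [271.6, 262.7] [ 0.5762 -0.2431  0.011 ] box [[0.558, -0.2231], [0.5941, -0.2228], [0.5957, -0.2648], [0.5572, -0.2649]]
```

View pics/w3.png

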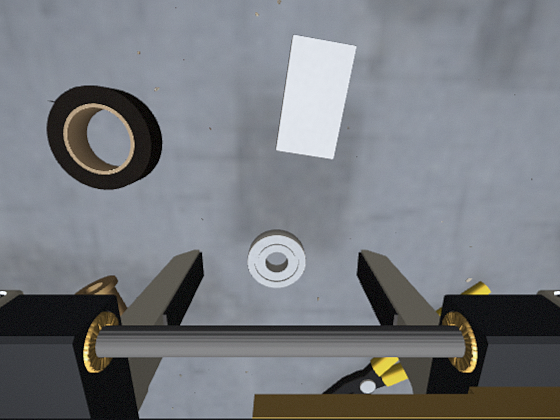

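The bearing sits between the jaws at (277,259). Going down and closing.

Emit:
carry_out:
  motion: [0.0025,0.012,-0.0015,0,0.4,0,1,0.0025,0.0115,-0.0015,0,0.4,0,1,0,0,0,0,0,0,1,0,0,0,0,0,0,-0.3,0,0,0,0,0,0,-1]
  squeeze: 15

```text
t: 4.3
tool_pos: [0.5865, -0.2474, 0.0372]
orientation: [-1.187, 1.174, -1.237]
force: [-0.1, -0.2, -0.4]
opening: 0.0812
```

Emit:
carry_out:
  motion: [0,0,0,0,0,0,-1,0,0,0,0,0,0,-1,0,0,0,0,0,0,-1,0,0,0,0,0,0,-1,0,0,0,0,0,0,-1]

```text
t: 4.8
tool_pos: [0.5873, -0.2478, 0.0386]
orientation: [-1.187, 1.173, -1.238]
force: [0.2, -0.1, 0.1]
opening: 0.0418
```

Run:
```python
from h import *
plan([.57,-.236,.12],-82)
```

```text
pos [ 0.5873 -0.2478  0.0386] yaw [-0.001 -1.     0.012] dist 0.0841 ang 8.4 rows 2
[-0.0054, -0.0411, -0.0069, -1.18, -4.01, 0.43]
[-0.0062, -0.0409, -0.0074, -1.18, -4.01, 0.43]
```

Position is off (z 0.038 rather than 0.0215), so I'm looking before going on.

Run:
```python
from look import *
s=robot.read_state();print(s['t'],s['tool_pos'],s['q'],s['dq'],s['opening'],s['joint_torque'])
look("w4",[("bearing",.011)])
s=robot.read_state();print(s['t'],s['tool_pos'],s['q'],s['dq'],s['opening'])
```

```text
4.8 [ 0.5873 -0.2478  0.0386] [-0.4847  0.3624  1.5967  0.0097  1.1397 -0.488 ] [-0.0003  0.0012 -0.0003 -0.0014 -0.0005 -0.0016] 0.041792361574784644 [ -0.0026 -62.5075 -44.0519   0.1147  -0.2483   0.0032]
bearing 0.86 [265.9, 243.3] [ 0.578  -0.2426  0.011 ] box [[0.5541, -0.2325], [0.5852, -0.216], [0.6032, -0.2528], [0.5703, -0.2713]]
4.9 [ 0.5872 -0.2477  0.0385] [-0.4847  0.3624  1.5968  0.0097  1.1397 -0.4881] [-0.0014 -0.0003  0.0005 -0.0006 -0.0005  0.0007] 0.03388938294604776
```

View pics/w4.png

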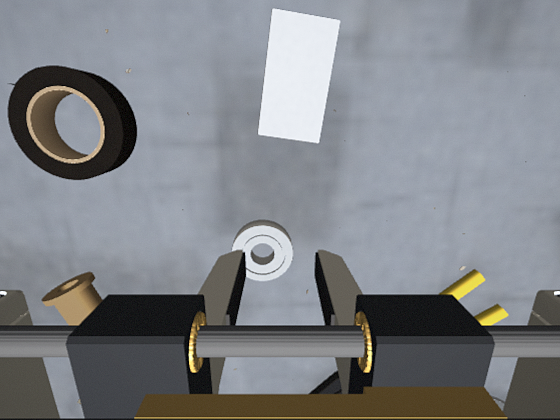

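The jaws closed above the bearing, which is untouched at (264,250). The descent fell short, so I'll reopen and check how a small step responds.

Emit:
carry_out:
  motion: [0,0,0,0,0,0,1,0,0,0,0,0,0,1,0,0,0,0,0,0,1,0,0,0,0,0,0,1,0,0,0,0,0,0,1]

```text
t: 5.4
tool_pos: [0.5871, -0.2477, 0.0383]
orientation: [-1.187, 1.173, -1.238]
force: [-0.4, -0.2, 0.4]
opening: 0.0689
```

Emit:
carry_out:
  motion: [0,-0.01,-0.008,0,0,0,1,0,0,0,0,0,0,1,0,0,0,0,0,0,1,0,0,0,0,0,0,1,0,0,0,0,0,0,1]

```text
t: 5.9
tool_pos: [0.5788, -0.2474, 0.0473]
orientation: [-1.187, 1.173, -1.238]
force: [-0.2, 0.6, -0.5]
opening: 0.0927
```

Run:
```python
from look import *
plan([.576,-.244,.0215],-90)
```

```text
pos [ 0.5788 -0.2474  0.0473] yaw [-0.001 -1.     0.012] dist 0.0262 ang 2.5 rows 1
[-0.0037, 0.0256, -0.0039, -2.38, -0.03, 0.67]
```

Emit:
carry_out:
  motion: [-0.0035,0,-0.003,-2.4,0,0.7,1,0,0.005,0,0,0,0,1,0,0,0,0,0,0,1,0,0,0,0,0,0,1,0,0,0,0,0,0,1]

```text
t: 6.4
tool_pos: [0.5757, -0.2436, 0.0401]
orientation: [-1.209, 1.21, -1.208]
force: [0.0, -0.3, 0.2]
opening: 0.0929
```

Run:
```python
from look import *
plan([.576,-.244,.0215],-90)
look("w5",[("bearing",.011)])
look("s5",[("bearing",.011)],"side")
im=cv2.imread("pics/s5.png"); cv2.imwrite("pics/s5z.png",cv2.resize(im[180:340,220:460],None,fx=3.3,fy=3.3,interpolation=cv2.INTER_CUBIC))
```

```text
pos [ 0.5757 -0.2436  0.0401] yaw [-0.    -1.    -0.001] dist 0.0186 ang 0.1 rows 1
[0.0004, 0.0186, 0.0003, 0.04, -0.01, -0.06]
bearing 0.94 [280.8, 260.7] [ 0.5767 -0.2433  0.011 ] box [[0.5586, -0.2231], [0.5949, -0.2231], [0.5962, -0.2641], [0.5576, -0.2642]]
bearing 0.64 [360.9, 284.6] [ 0.5729 -0.2507  0.011 ] box [[0.5662, -0.2242], [0.6005, -0.2376], [0.5786, -0.2767], [0.5454, -0.2637]]
```

View pics/w5.png

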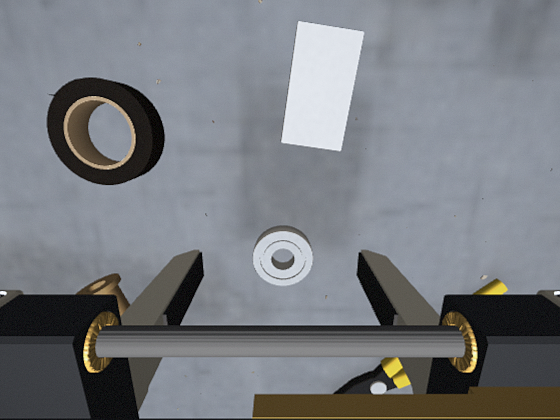

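View pics/s5z.png

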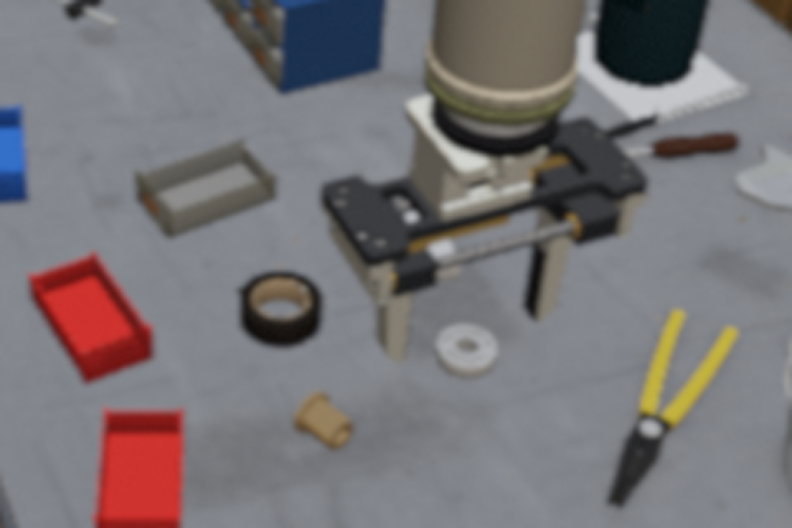

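Nothing is in the way and the jaws straddle the bearing at (283,258). Descending again with settling rows, without closing yet.

Emit:
carry_out:
  motion: [0,0.0095,0,0,0,0,1,0,0.009,0,0,0,0,1,0,0,0,0,0,0,1,0,0,0,0,0,0,1,0,0,0,0,0,0,1]

```text
t: 7.1
tool_pos: [0.5754, -0.2436, 0.0198]
orientation: [-1.209, 1.211, -1.208]
force: [0.5, -1.2, 0.7]
opening: 0.0929
```

Emit:
carry_out:
  motion: [0,-0.001,0.0005,0,0,0,0,0,0,0,0,0,0,-1,0,0,0,0,0,0,-1,0,0,0,0,0,0,-1,0,0,0,0,0,0,-1]
  squeeze: 20

```text
t: 7.6
tool_pos: [0.5767, -0.2439, 0.0219]
orientation: [-1.208, 1.209, -1.209]
force: [-0.5, 0.1, 0.5]
opening: 0.0575
```

Emit:
carry_out:
  motion: [0,0,0,0,0,0,-1,0,0,0,0,0,0,-1,0,0,0,0,0,0,-1,0,0,0,0,0,0,-1,0,0,0,0,0,0,-1]

```text
t: 8.1
tool_pos: [0.5768, -0.2439, 0.022]
orientation: [-1.208, 1.209, -1.21]
force: [-0.3, 1.4, -1.0]
opening: 0.0372
```

Emit:
carry_out:
  motion: [0,-0.02,0,0,0,0,-1,0,-0.04,0,0,0,0,-1,0,-0.04,0,0,0,0,-1,0,-0.01,0,0,0,0,-1,0,0,0,0,0,0,-1]

```text
t: 8.6
tool_pos: [0.5746, -0.243, 0.1325]
orientation: [-1.21, 1.214, -1.205]
force: [-0.1, -0.0, -0.4]
opening: 0.0372
```

Run:
```python
from look import *
plan([.475,-.035,.12],-82)
look("w6",[("drawer",.025)])
im=imaging.read_camera("top");m=imaging.camera_model("top")
cv2.imwrite("pics/t6.png",cv2.resize(im[110:300,130:430],None,fx=2.6,fy=2.6,interpolation=cv2.INTER_CUBIC))
# refine drawer in top
for d in models.outline_of("top","drawer"):
    if abs(d['pixel'][0]-284)<15 and abs(d['pixel'][1]-219)<15:
        c=max(cv2.findContours(d['pixels'].astype(np.uint8),0,1)[0],key=len)
        b=cv2.minAreaRect(c);print(b); w=plane(m,cv2.boxPoints(b),.025)[:,:2];print(w,w.mean(0))
```

```text
pos [ 0.5746 -0.243   0.1325] yaw [-0.    -1.    -0.003] dist 0.2309 ang 8.0 rows 6
[-0.0346, 0.0023, -0.0166, 0.04, -1.34, -0.03]
[-0.035, 0.0022, -0.0158, 0.04, -1.34, -0.03]
[-0.0354, 0.0022, -0.015, 0.04, -1.34, -0.03]
[-0.0357, 0.0022, -0.0142, 0.04, -1.34, -0.03]
[-0.036, 0.0021, -0.0133, 0.04, -1.34, -0.03]
[-0.0364, 0.0021, -0.0125, 0.04, -1.34, -0.03]
drawer 0.78 [25.1, 86.5] [ 0.3763 -0.134   0.025 ] box [[0.3702, -0.0837], [0.4198, -0.0838], [0.4001, -0.1779], [0.3442, -0.178]]
drawer 0.77 [36.0, 241.1] [ 0.3514 -0.2672  0.025 ] box [[0.2922, -0.3127], [0.3409, -0.2138], [0.401, -0.2285], [0.3584, -0.3308]]
((284.50396728515625, 218.77200317382812), (42.30641174316406, 23.791767120361328), 79.69515228271484)
[[ 0.5173 -0.0039]
 [ 0.5251 -0.0541]
 [ 0.4358 -0.0677]
 [ 0.4281 -0.0177]] [ 0.4766 -0.0359]
```

View pics/w6.png

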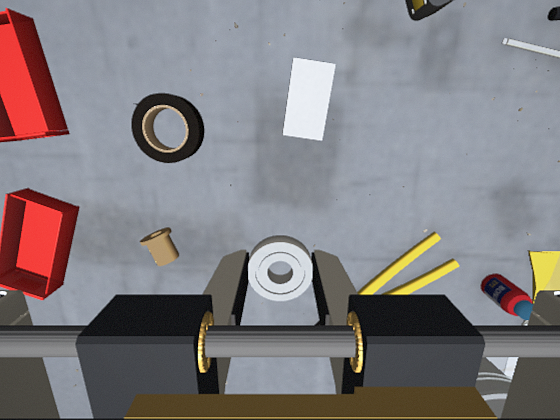

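The bearing is held between the jaws at (280,268), opening 37 mm. Moving over the drawer.

Emit:
carry_out:
  motion: [-0.0345,0.002,-0.0165,0,-1.3,0,-1,-0.035,0.002,-0.016,0,-1.3,0,-1,-0.0355,0.002,-0.015,0,-1.3,0,-1,-0.0355,0.002,-0.014,0,-1.3,0,-1,-0.036,0.002,-0.0135,0,-1.3,0,-1]

```text
t: 9.3
tool_pos: [0.4825, -0.066, 0.1099]
orientation: [-1.268, 1.149, -1.108]
force: [0.9, 0.2, -0.4]
opening: 0.0375
```

Emit:
carry_out:
  motion: [-0.036,0.002,-0.0125,0,-1.3,0,-1,0,0,0,0,0,0,-1,0,0,0,0,0,0,-1,0,0,0,0,0,0,-1,0,0,0,0,0,0,-1]

```text
t: 9.8
tool_pos: [0.4589, -0.0268, 0.1012]
orientation: [-1.286, 1.139, -1.079]
force: [-0.4, -0.8, -0.8]
opening: 0.0374
```

Run:
```python
from look import *
plan([.4766,-.036,.12],-81.5)
look("w7",[("drawer",.025)])
```

```text
pos [ 0.4589 -0.0268  0.1012] yaw [ 0.137 -0.99  -0.018] dist 0.0274 ang 2.3 rows 1
[0.0112, -0.0196, 0.0156, 1.95, -0.59, -1.01]
drawer 0.89 [313.1, 230.8] [ 0.4795 -0.0226  0.025 ] box [[0.429, -0.0613], [0.4269, -0.0064], [0.5159, 0.0002], [0.524, -0.0538]]
drawer 0.81 [153.8, 279.6] [ 0.3562 -0.087   0.025 ] box [[0.3265, -0.0774], [0.3836, -0.0684], [0.385, -0.0955], [0.3261, -0.105]]
```

View pics/w7.png

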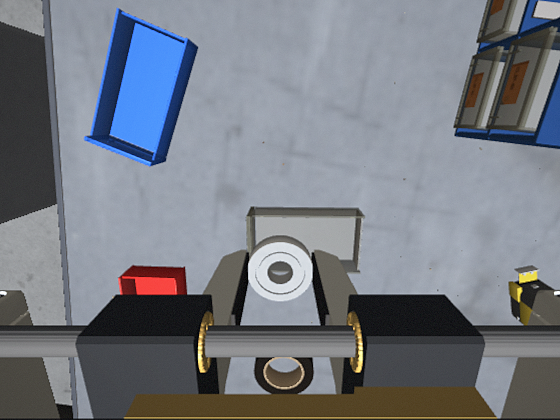

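Run:
```python
import cv2
im=cv2.imread("pics/w7.png");cv2.imwrite("pics/w7z.png",cv2.resize(im[190:330,220:390],None,fx=4.2,fy=4.2,interpolation=cv2.INTER_CUBIC))
im=cv2.imread("pics/top0.png");cv2.imwrite("pics/t0z.png",cv2.resize(im[180:260,240:340],None,fx=7,fy=7,interpolation=cv2.INTER_CUBIC))
```

```text
(no output)
```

View pics/w7z.png

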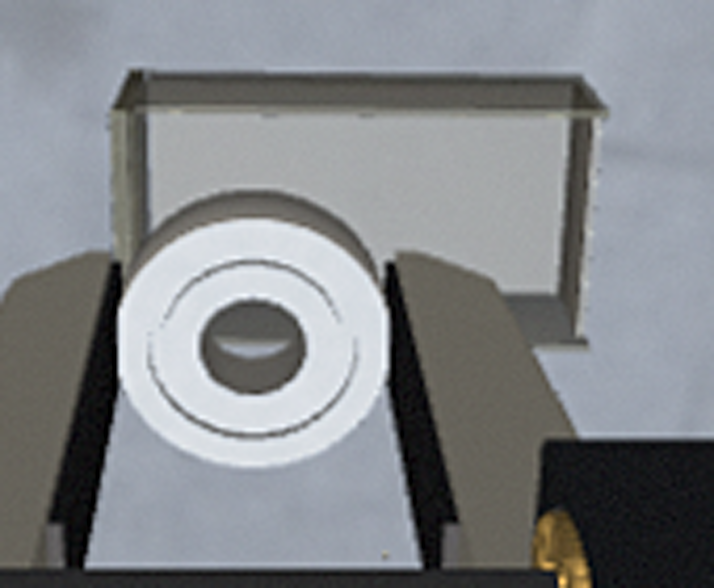

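View pics/t0z.png

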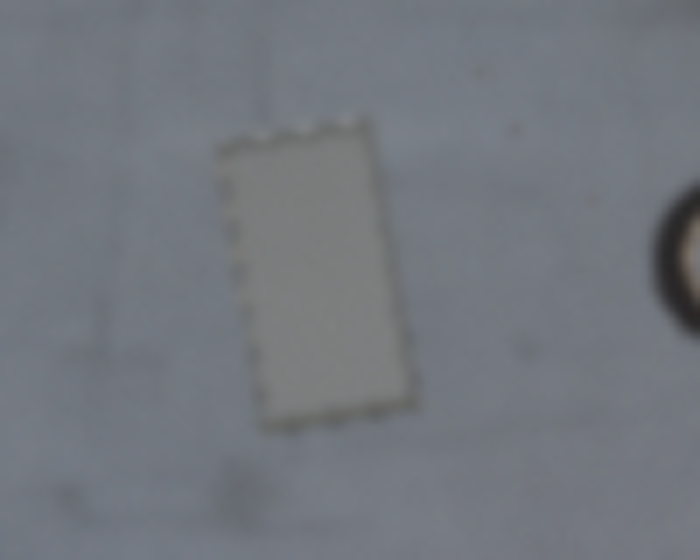

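Run:
```python
from look import *
m=imaging.camera_model("wrist")
a=plane(m,[[246.2,216.2],[364,216.7]],.025);b=plane(m,[[251,207.2],[358.8,207.7]],0);c=plane(m,[360,272.1],.023)
for v in(a,b): print(v,np.linalg.norm(v[1]-v[0]),np.degrees(np.arctan2(*(v[1]-v[0])[1::-1])))
print(c)
t=imaging.camera_model("top")
q=np.array([[218,147],[372,125],[415,405],[263,427]])/7+[240,180]
w=plane(t,q,.025);print(w,w.mean(0),np.degrees(np.arctan2(*((w[0]+w[1]-w[2]-w[3])[1::-1]))),np.linalg.norm(w-np.roll(w,1,0),axis=1))
```

```text
[[ 0.4283 -0.0195  0.025 ]
 [ 0.5178 -0.0064  0.025 ]] 0.09049136598444332 8.30859076684537
[[ 0.4289 -0.0191  0.    ]
 [ 0.5191 -0.006   0.    ]] 0.09121505215839416 8.222778435228978
[[ 0.5254 -0.0537  0.023 ]]
[[ 0.5152 -0.0084  0.025 ]
 [ 0.5207 -0.0555  0.025 ]
 [ 0.435  -0.0662  0.025 ]
 [ 0.4296 -0.0199  0.025 ]] [ 0.4751 -0.0375  0.025 ] 7.384408171871105 [0.0864 0.0474 0.0863 0.0467]
```

The drawer is at origin (0.4776, -0.0374), yaw 8.2°; length 90–91 mm checks out, and the top camera agrees to about 2 mm. Now squaring up above it.

Run:
```python
from look import *
plan([.4776,-.0374,.10],-81.8)
```

```text
pos [ 0.459  -0.0269  0.1013] yaw [ 0.137 -0.99  -0.018] dist 0.0214 ang 2.2 rows 1
[0.013, 0.0005, 0.017, 1.94, -0.31, -1.01]
```

Emit:
carry_out:
  motion: [0.0065,0,0.0085,1.0,-0.2,-0.5,-1,0.0065,0,0.0085,0.9,-0.1,-0.5,-1,0,0,0,0,0,0,-1,0,0,0,0,0,0,-1,0,0,0,0,0,0,-1]

```text
t: 10.4
tool_pos: [0.4806, -0.0404, 0.1011]
orientation: [-1.271, 1.102, -1.108]
force: [0.3, 0.3, 0.2]
opening: 0.0372
```

Run:
```python
from look import *
plan([.4776,-.0374,.036],-81.8)
```

```text
pos [ 0.4806 -0.0404  0.1011] yaw [ 0.14  -0.99   0.002] dist 0.0653 ang 0.3 rows 2
[-0.0018, 0.0326, -0.0014, -0.1, -0.08, 0.06]
[-0.0017, 0.0326, -0.0013, -0.1, -0.08, 0.06]
```

Emit:
carry_out:
  motion: [-0.0025,0.02,-0.002,0,0,0,-1,0,0,0,0,0,0,-1,0,0.02,0,0,0,0,-1,0,0,0,0,0,0,-1,0,0,0,0,0,0,-1]

```text
t: 10.9
tool_pos: [0.4797, -0.0383, 0.0632]
orientation: [-1.27, 1.1, -1.109]
force: [0.4, 0.0, -0.7]
opening: 0.037
```

Run:
```python
from look import *
plan([.4776,-.0374,.036],-81.8)
```

```text
pos [ 0.4797 -0.0383  0.0632] yaw [ 0.14  -0.99   0.003] dist 0.0273 ang 0.4 rows 1
[-0.0012, 0.0272, -0.0021, -0.32, -0.13, 0.16]
```

Emit:
carry_out:
  motion: [-0.001,0.014,-0.0025,-0.3,0,0.2,-1,0,0,0,0,0,0,-1,0,0.014,0,0,0,0,-1,0,0,0,0,0,0,-1,0,0,0,0,0,0,-1]

```text
t: 11.4
tool_pos: [0.4791, -0.0379, 0.036]
orientation: [-1.27, 1.102, -1.107]
force: [0.2, -0.3, -0.4]
opening: 0.0371
```

Run:
```python
from look import *
plan([.4776,-.0374,.036],-81.8)
look("w8",[])
```

```text
pos [ 0.4791 -0.0379  0.036 ] yaw [ 0.14 -0.99  0.  ] dist 0.0016 ang 0.3 rows 1
[-0.0007, -0.0, -0.0014, -0.22, -0.13, 0.01]
```

View pics/w8.png

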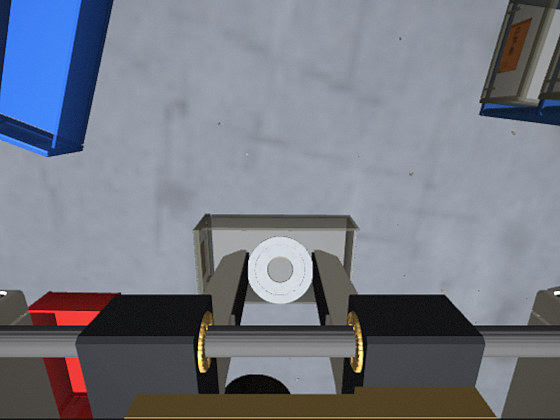

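The bearing at (280,270) is inside the drawer outline (195–358, 215–305). Releasing slightly, then lifting.

Emit:
carry_out:
  motion: [0,0,-0.001,0,0,0,-0.05,0,0,0,0,0,0,-0.05,0,0,0,0,0,0,-0.05,0,0,0,0,0,0,-0.05,0,0,0,0,0,0,-0.05]

```text
t: 11.95
tool_pos: [0.478, -0.0381, 0.0364]
orientation: [-1.27, 1.102, -1.107]
force: [-1.3, 0.2, -0.6]
opening: 0.0445
```

Emit:
carry_out:
  motion: [0,-0.02,0,0,0,0,-0.05,0,-0.03,0,0,0,0,-0.05,0,-0.03,0,0,0,0,0.3,0,-0.02,0,0,0,0,1,0,0,0,0,0,0,1]

```text
t: 12.45
tool_pos: [0.4764, -0.038, 0.1389]
orientation: [-1.271, 1.104, -1.105]
force: [0.1, -0.5, 0.8]
opening: 0.0636
```

Run:
```python
from look import *
plan([.4776,-.0374,.15],8.2)
look("w9",[])
```

```text
pos [ 0.4764 -0.038   0.1389] yaw [ 0.14 -0.99 -0.  ] dist 0.0111 ang 90.1 rows 11
[-0.0, -0.001, 0.0001, -0.01, -8.19, 0.0]
[-0.0, -0.001, 0.0001, -0.01, -8.19, 0.0]
[-0.0, -0.001, 0.0001, -0.01, -8.19, 0.0]
[0.0, -0.001, 0.0001, -0.01, -8.19, 0.0]
[0.0, -0.001, 0.0001, -0.01, -8.19, 0.0]
[0.0, -0.001, 0.0001, -0.01, -8.19, 0.0]
[0.0001, -0.001, 0.0001, -0.01, -8.19, 0.0]
[0.0001, -0.001, 0.0001, -0.01, -8.19, 0.0]
[0.0001, -0.001, 0.0001, -0.01, -8.19, 0.0]
[0.0001, -0.001, 0.0001, -0.01, -8.19, 0.0]
[0.0001, -0.001, 0.0001, -0.01, -8.19, 0.0]
```

View pics/w9.png

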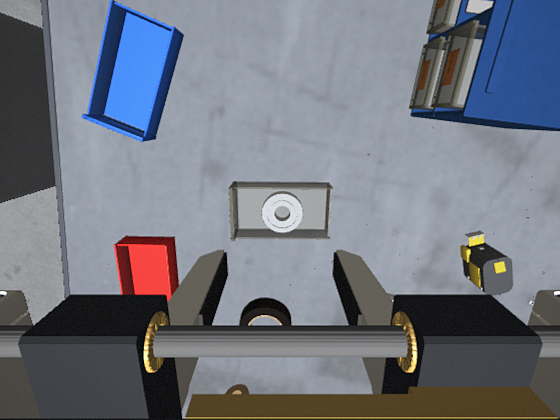

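The bearing lies flat in the drawer at (282,212). Turning the jaws across the drawer.

Emit:
carry_out:
  motion: [0,-0.002,0,0,-8.5,0,1,0,-0.002,0,0,-8.5,0,1,0,-0.002,0,0,-8.5,0,1,0,-0.002,0,0,-8.5,0,1,0,-0.002,0,0,-8.5,0,1]

```text
t: 13.0
tool_pos: [0.4718, -0.0371, 0.1395]
orientation: [-1.506, 0.538, -0.522]
force: [0.6, 0.0, -0.0]
opening: 0.0927
```

Emit:
carry_out:
  motion: [0,-0.002,0,0,-8.5,0,1,0,-0.002,0,0,-8.5,0,1,0,-0.002,0,0,-8.5,0,1,0,-0.002,0,0,-8.5,0,1,0,-0.002,0,0,-5,0,1]

```text
t: 13.5
tool_pos: [0.4669, -0.0363, 0.1397]
orientation: [-1.565, 0.005, 0.031]
force: [0.6, -1.2, 1.0]
opening: 0.093
```

Run:
```python
from look import *
plan([.448,-.0417,.12],8.2)
look("w10",[("cabinet",.087)])
```

```text
pos [ 0.4669 -0.0363  0.1397] yaw [ 1.     0.016 -0.023] dist 0.0278 ang 7.4 rows 1
[-0.0185, 0.0201, -0.0052, -0.4, -7.26, -1.27]
```

View pics/w10.png

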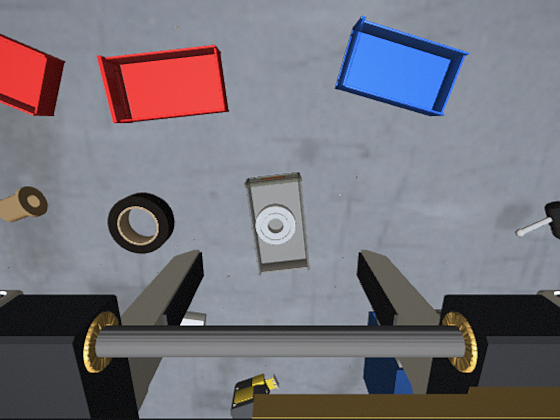

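Emit:
carry_out:
  motion: [-0.0185,0,-0.004,-0.4,-7.2,-1.2,1,0,0,0,0,0,0,1,0,0.015,0,0,0,0,1,0,0,0,0,0,0,1,0,0,0,0,0,0,1]

```text
t: 14.1
tool_pos: [0.4471, -0.0401, 0.1211]
orientation: [-1.567, -0.091, 0.099]
force: [1.3, 0.1, 0.4]
opening: 0.0929
```

Run:
```python
from look import *
plan([.448,-.0417,.12],8.2)
look("w11",[("bearing",.013)])
im=cv2.imread("pics/w11.png");cv2.imwrite("pics/w11z.png",cv2.resize(im[150:320,190:370],None,fx=4,fy=4,interpolation=cv2.INTER_CUBIC))
```

```text
pos [ 0.4471 -0.0401  0.1211] yaw [ 0.993  0.121 -0.005] dist 0.0022 ang 1.3 rows 1
[0.0007, 0.0011, -0.0017, -0.1, -1.26, -0.3]
bearing 0.95 [272.7, 251.4] [ 0.4753 -0.0409  0.013 ] box [[0.4579, -0.0612], [0.4534, -0.025], [0.4925, -0.0196], [0.4971, -0.0574]]
```

View pics/w11z.png

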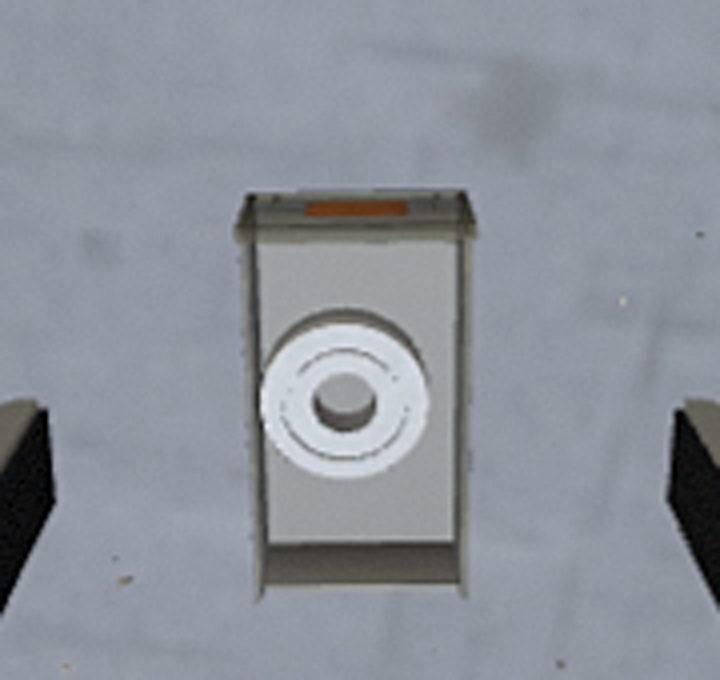

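Label front with the orange label is at the top (toward the robot), and the drawer is well centred between the jaws. Verifying numerically.

Run:
```python
from look import *
m=imaging.camera_model("wrist")
z=lambda l:np.array(l)/4+[190,150]
a=plane(m,z([[244,240],[257,600],[470,240],[467,600]]),.025);print(a)
f=(a[0]+a[2])/2;b=(a[1]+a[3])/2;print(f,b,np.linalg.norm(a[0]-a[2]),np.linalg.norm(a[1]-a[3]),np.degrees(np.arctan2(*(b-f)[1::-1])),np.linalg.norm(b-f))
c=plane(m,z([[250,192],[470,192]]),0);print("front base",c)
plan([.448,-.0417,.04],8.2)
```

```text
[[ 0.4388 -0.0655  0.025 ]
 [ 0.5242 -0.0544  0.025 ]
 [ 0.433  -0.0188  0.025 ]
 [ 0.5183 -0.0066  0.025 ]]
[ 0.4359 -0.0421  0.025 ] [ 0.5212 -0.0305  0.025 ] 0.04710267674882197 0.04814537254495467 7.786426051966634 0.08615330600701698
front base [[ 0.435  -0.0668  0.    ]
 [ 0.4289 -0.0172  0.    ]]
pos [ 0.447  -0.0401  0.1212] yaw [ 0.992  0.122 -0.005] dist 0.0812 ang 1.2 rows 2
[0.0006, 0.0406, -0.001, -0.05, -0.59, -0.15]
[0.0005, 0.0406, -0.0009, -0.05, -0.59, -0.15]
```

Emit:
carry_out:
  motion: [0.0005,0.035,-0.0005,0,-0.6,-0.2,1,0,0.03,0,0,-0.5,0,1,0,0,0,0,0,0,1,0,0,0,0,0,0,1,0,0,0,0,0,0,1]

```text
t: 14.7
tool_pos: [0.4519, -0.041, 0.0599]
orientation: [-1.568, -0.112, 0.104]
force: [0.3, -0.3, -0.7]
opening: 0.0931
```

Run:
```python
from look import *
plan([.447,-.0405,.023],8)
```

```text
pos [ 0.4519 -0.041   0.0599] yaw [0.991 0.137 0.005] dist 0.0372 ang 0.3 rows 1
[-0.0049, 0.0369, 0.0012, 0.03, -0.1, 0.29]
```

Emit:
carry_out:
  motion: [-0.003,0.018,0.001,0,0,0.2,1,0,0,0,0,0,0,1,-0.001,0.018,0,0,0,0,1,0,0,0,0,0,0,1,0,0,0,0,0,0,1]

```text
t: 15.2
tool_pos: [0.4548, -0.0419, 0.0326]
orientation: [-1.572, -0.118, 0.096]
force: [-0.1, -0.7, 0.8]
opening: 0.0933
```

Run:
```python
from look import *
plan([.447,-.0405,.023],8)
look("w12",[])
```

```text
pos [ 0.4548 -0.0419  0.0326] yaw [0.991 0.136 0.014] dist 0.0125 ang 0.8 rows 1
[-0.0077, 0.0095, 0.0024, 0.27, -0.18, 0.78]
```

View pics/w12.png

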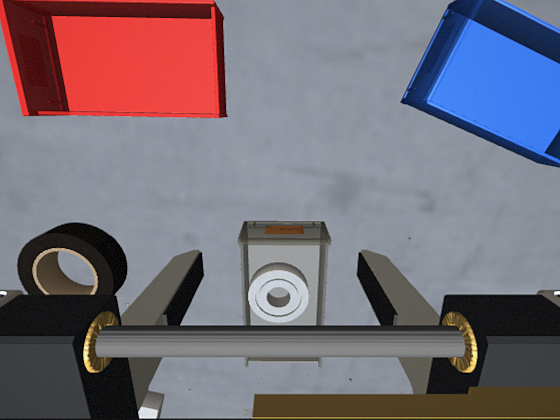

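Emit:
carry_out:
  motion: [-0.008,0.0,0.0015,0.2,0,0.8,1,0,0,0,0,0,0,1,0,0.008,0,0,0,0,1,0,0,0,0,0,0,1,0,0,0,0,0,0,1]

```text
t: 15.75
tool_pos: [0.4477, -0.0418, 0.0267]
orientation: [-1.57, -0.109, 0.105]
force: [-0.4, -0.4, -0.7]
opening: 0.0931
```

Run:
```python
from look import *
plan([.447,-.0405,.023],8)
```

```text
pos [ 0.4477 -0.0418  0.0267] yaw [0.991 0.136 0.002] dist 0.004 ang 0.2 rows 1
[-0.0005, 0.0037, 0.0014, 0.12, -0.18, 0.12]
```

Emit:
carry_out:
  motion: [-0.001,0.0035,0.001,0.1,0.1,0.1,1,0,0,0,0,0,0,0.3,0,0,0,0,0,0,-0.3,0,0,0,0,0,0,-0.3,0,0,0,0,0,0,-0.3]
  squeeze: 25

```text
t: 16.25
tool_pos: [0.446, -0.0407, 0.0224]
orientation: [-1.568, -0.105, 0.107]
force: [0.8, -0.8, -0.7]
opening: 0.0655
```

Emit:
carry_out:
  motion: [0,0,0,0,0,0,-0.3,0,0,0,0,0,0,-0.3,0,0,0,0,0,0,-0.3,0,0,0,0,0,0,-0.3,0,0,0,0,0,0,-0.3]

```text
t: 16.75
tool_pos: [0.4462, -0.0408, 0.0225]
orientation: [-1.568, -0.105, 0.106]
force: [-0.0, 0.4, -0.3]
opening: 0.0491
```

Emit:
carry_out:
  motion: [0,-0.01,0,0,0,0,-0.3,0,-0.02,0,0,0,0,-0.3,0,-0.03,0,0,0,0,-0.3,0,-0.02,0,0,0,0,-0.3,0,0,0,0,0,0,-0.3]

```text
t: 17.25
tool_pos: [0.4447, -0.0405, 0.1063]
orientation: [-1.567, -0.103, 0.109]
force: [0.3, 0.1, -0.8]
opening: 0.0485
```

Run:
```python
from look import *
p,r=pose();print(p,r.as_matrix().round(3))
look("w13",[]);look("s13",[],"side");im,m=look("t13",[],"top")
im=cv2.imread("pics/s13.png"); cv2.imwrite("pics/s13z.png",cv2.resize(im[130:290,200:420],None,fx=3.5,fy=3.5,interpolation=cv2.INTER_CUBIC))
im=cv2.imread("pics/t13.png"); cv2.imwrite("pics/t13z.png",cv2.resize(im[110:200,130:260],None,fx=6,fy=6,interpolation=cv2.INTER_CUBIC))
```

```text
[ 0.4447 -0.0405  0.1063] [[ 0.991 -0.004 -0.134]
 [ 0.134  0.001  0.991]
 [-0.004 -1.     0.001]]
```

View pics/w13.png

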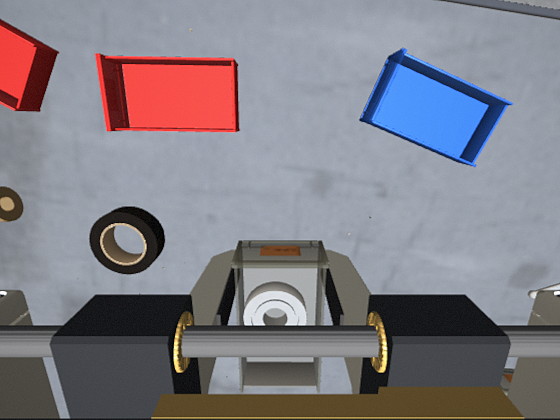

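View pics/s13z.png

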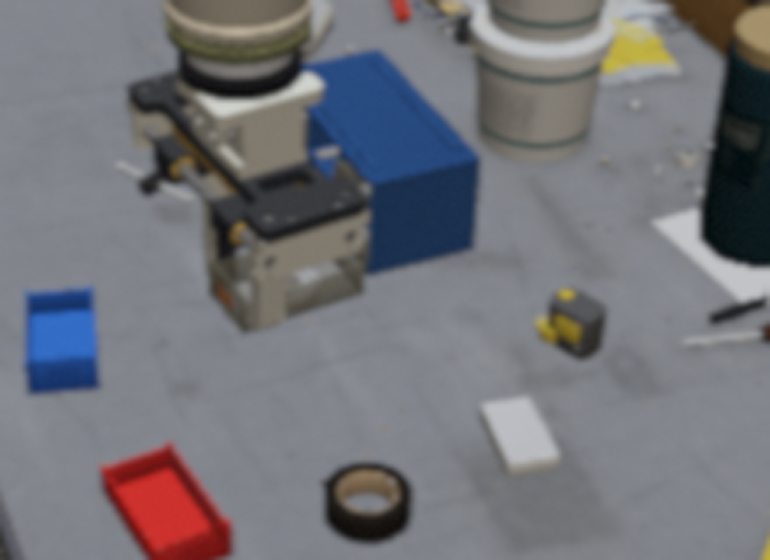

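View pics/t13z.png

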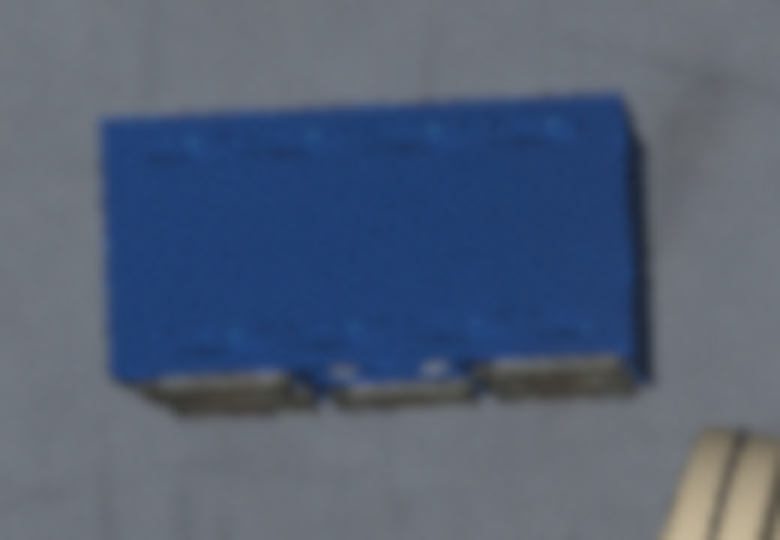

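The drawer is held level with the bearing inside (274,308). Measuring the cabinet from its top edges.

Run:
```python
from look import *
m=imaging.camera_model("top")
z=lambda l:np.array(l)/6+[130,110]
a=plane(m,z([[102,120],[625,95],[112,378],[632,358]]),.087);print(a)
print(np.linalg.norm(a[0]-a[1]),np.linalg.norm(a[0]-a[2]),np.linalg.norm(a[1]-a[3]))
d=a[0]-a[1];print("yaw back edge",np.degrees(np.arctan2(-d[0],d[1])));d=a[2]-a[3];print("front",np.degrees(np.arctan2(-d[0],d[1])))
print("back mid",(a[0]+a[1])/2,"front mid",(a[2]+a[3])/2)
```

```text
[[0.6613 0.2382 0.087 ]
 [0.6651 0.0613 0.087 ]
 [0.5736 0.236  0.087 ]
 [0.5756 0.0609 0.087 ]]
0.17693259132467853 0.08779103666312102 0.08947012494324305
yaw back edge 1.2253020108408157
front 0.6798609414962187
back mid [0.6632 0.1497 0.087 ] front mid [0.5746 0.1484 0.087 ]
```

To refine the bay's lateral position I'll take one wrist-camera look with the arm turned away.

Run:
```python
from look import *
plan([.5,.02,.21],-52)
```

```text
pos [ 0.4424 -0.04    0.1024] yaw [ 0.991  0.134 -0.009] dist 0.136 ang 59.7 rows 8
[0.008, -0.0135, 0.0065, 0.01, 7.46, -0.07]
[0.0071, -0.0135, 0.0075, 0.01, 7.46, -0.07]
[0.0061, -0.0135, 0.0084, 0.01, 7.46, -0.07]
[0.005, -0.0135, 0.0091, 0.01, 7.46, -0.07]
[0.0038, -0.0135, 0.0097, 0.01, 7.46, -0.07]
[0.0025, -0.0135, 0.0101, 0.01, 7.46, -0.07]
[0.0012, -0.0135, 0.0103, 0.01, 7.46, -0.07]
[-0.0001, -0.0135, 0.0104, 0.01, 7.46, -0.07]
```

Emit:
carry_out:
  motion: [0.008,-0.0135,0.0065,0,7.5,0,-0.3,0.007,-0.0135,0.0075,0,7.5,0,-0.3,0.006,-0.0135,0.0085,0,7.5,0,-0.3,0.005,-0.0135,0.009,0,7.5,0,-0.3,0.004,-0.0135,0.0095,0,7.5,0,-0.3]

```text
t: 17.9
tool_pos: [0.4724, -0.0015, 0.1598]
orientation: [-1.532, 0.45, -0.403]
force: [1.0, -0.3, -1.3]
opening: 0.0488
```

Emit:
carry_out:
  motion: [0.0025,-0.0135,0.01,0,7.5,0,-0.3,0.001,-0.0135,0.0105,0,7.5,0,-0.3,0,-0.0135,0.01,0,6,0,-0.3,0,0,0,0,0,0,-0.3,0,0,0,0,0,0,-0.3]

```text
t: 18.4
tool_pos: [0.4934, 0.0217, 0.1931]
orientation: [-1.461, 0.755, -0.691]
force: [0.0, -0.9, -1.1]
opening: 0.049
```

Run:
```python
from look import *
im,m=look("w14",[("bay",.06),("cabinet",.087)])
p,r=pose();print(p,r.as_matrix().round(3)[:,0])
import pickle;pickle.dump(m,open("m14.pkl","wb"))
```

```text
bay 0.68 [437.9, 168.5] [0.5794 0.1328 0.06  ] box [[0.5719, 0.1281], [0.5713, 0.1371], [0.5869, 0.1374], [0.5876, 0.1284]]
bay 0.64 [474.5, 186.5] [0.6152 0.1511 0.06  ] box [[0.5513, 0.062], [0.5495, 0.2517], [0.6756, 0.2578], [0.7024, 0.0543]]
cabinet 0.76 [476.8, 185.3] [0.5995 0.145  0.087 ] box [[0.5434, 0.0639], [0.5393, 0.2353], [0.6529, 0.2419], [0.6798, 0.0585]]
[0.4933 0.0215 0.1935] [ 0.6   -0.799 -0.029]
```

View pics/w14.png

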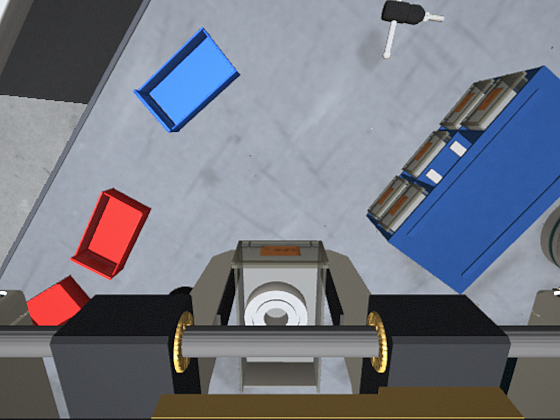

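Run:
```python
import cv2
im=cv2.imread("pics/w14.png");cv2.imwrite("pics/w14z.png",cv2.resize(im[60:250,360:560],None,fx=4,fy=4,interpolation=cv2.INTER_CUBIC)[:600*4//3])
im=cv2.imread("pics/w14.png");cv2.imwrite("pics/w14y.png",cv2.resize(im[60:240,360:560],None,fx=3.2,fy=3.2,interpolation=cv2.INTER_CUBIC))
```

```text
(no output)
```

View pics/w14y.png

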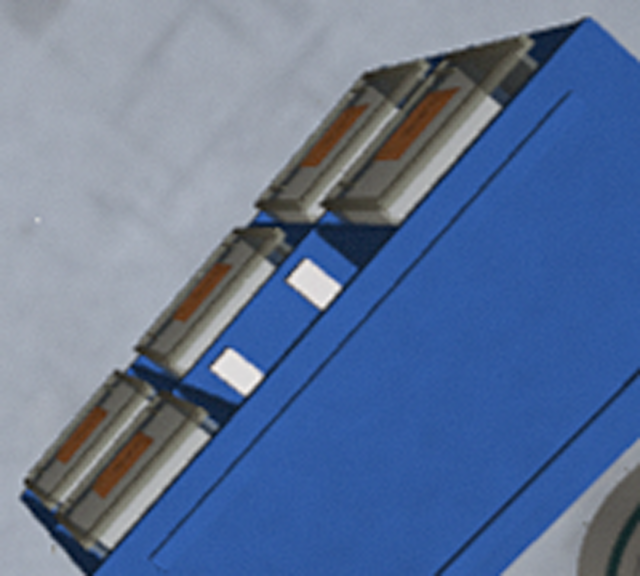

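Run:
```python
from look import *
import pickle;m=pickle.load(open("m14.pkl","rb"))
z=lambda l:np.array(l)/3.2+[360,60]
a=plane(m,z([[588,18],[95,575]]),.087);print(a,np.linalg.norm(a[0]-a[1]));d=a[0]-a[1];print("yaw",np.degrees(np.arctan2(-d[0],d[1])),"mid",a.mean(0))
print("rear corner",plane(m,[462,293],.087))
b=plane(m,z([[303,257],[343,290],[327,311],[287,281], [230,346],[264,375],[247,396],[210,367]]),.046);print(b)
print("runners mid",b[:4].mean(0),b[4:].mean(0),b.mean(0))
```

```text
[[0.5733 0.2369 0.087 ]
 [0.5776 0.0647 0.087 ]] 0.17224310713861302
yaw 1.427629583748113 mid [0.5754 0.1508 0.087 ]
rear corner [[0.6654 0.0664 0.087 ]]
[[0.5786 0.1704 0.046 ]
 [0.5946 0.1708 0.046 ]
 [0.5954 0.1637 0.046 ]
 [0.5799 0.1628 0.046 ]
 [0.5803 0.1392 0.046 ]
 [0.5945 0.1391 0.046 ]
 [0.595  0.1315 0.046 ]
 [0.58   0.1311 0.046 ]]
runners mid [0.5871 0.1669 0.046 ] [0.5874 0.1352 0.046 ] [0.5873 0.1511 0.046 ]
```

Run:
```python
from look import *
m=imaging.camera_model("top")
z=lambda l:np.array(l)/6+[130,110]
print("runners",plane(m,z([[343,370],[433,368]]),.046))
print("lower drawer top edge",plane(m,z([[335,388],[478,382]]),.033))
# predict where model features would fall for hypotheses in both cams
im=imaging.read_camera("top");im=cv2.resize(im[110:200,130:260],None,fx=6,fy=6,interpolation=cv2.INTER_CUBIC)
def cab(x0,y0,yaw,pts):
    return R.from_euler('z',yaw,degrees=True).apply(pts)+[x0,y0,0]
pts=np.array([[-.041,.089,.087],[-.041,-.089,.087],[.049,-.089,.087],[.049,.089,.087],[-.041,.027,.046],[-.041,-.027,.046],[-.041,.027,.08],[-.041,-.027,.08]])
import pickle;mw=pickle.load(open("m14.pkl","rb"));iw=cv2.imread("pics/w14.png");iw=cv2.resize(iw[60:240,360:560],None,fx=3.2,fy=3.2,interpolation=cv2.INTER_CUBIC)
for p in cab(.616,.151,1.3,pts):
    u=(proj(m,p)[0]-[130,110])*6;cv2.drawMarker(im,tuple(int(v) for v in u),(0,255,255),0,14,1)
    u=(proj(mw,p)[0]-[360,60])*3.2;cv2.drawMarker(iw,tuple(int(v) for v in u),(0,255,255),0,14,1)
cv2.imwrite("pics/ot.png",im);cv2.imwrite("pics/ow.png",iw)
```

```text
runners [[0.58   0.1658 0.046 ]
 [0.5799 0.1343 0.046 ]]
lower drawer top edge [[0.5755 0.1712 0.033 ]
 [0.5763 0.1205 0.033 ]]
```

View pics/ot.png

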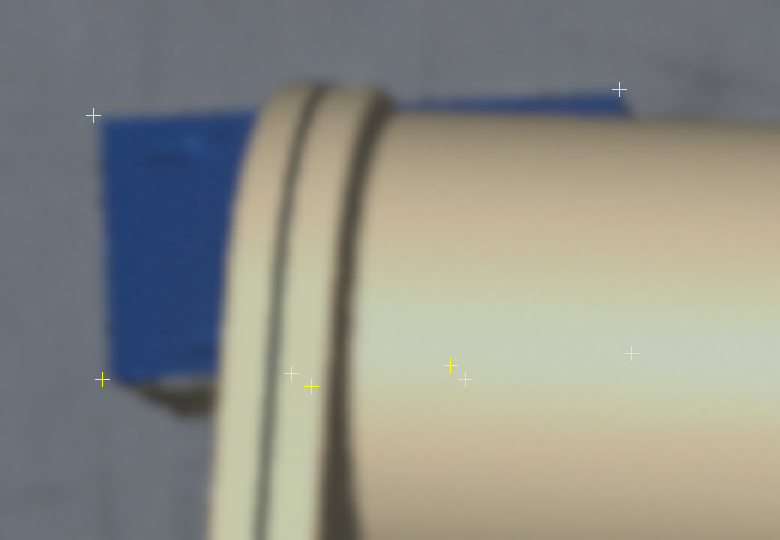

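View pics/ow.png

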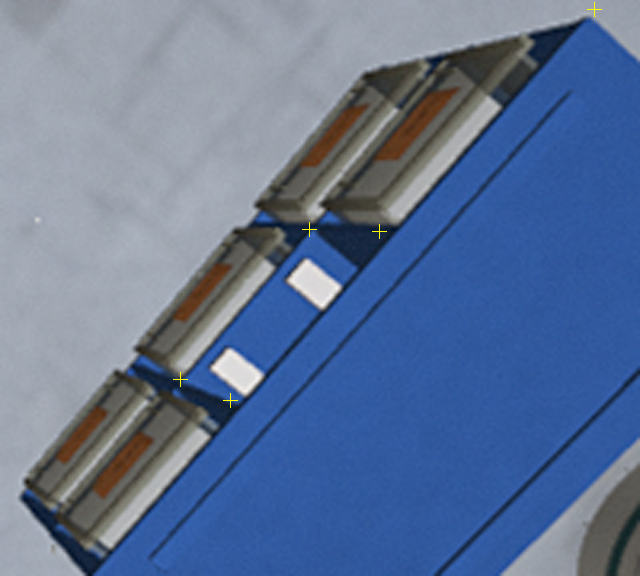

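Wrist and top views put the bay mouth centre at about (0.575, 0.150), yaw about 1.2°, agreeing to 1–2 mm. Moving in front of it.

Run:
```python
from look import *
plan([.45,.147,.12],1.2)
```

```text
pos [0.4935 0.0215 0.1938] yaw [ 0.6   -0.8   -0.029] dist 0.152 ang 54.4 rows 7
[-0.0178, 0.0109, 0.0061, 0.11, -7.76, -0.33]
[-0.0168, 0.0108, 0.0084, 0.11, -7.76, -0.33]
[-0.0156, 0.0107, 0.0106, 0.11, -7.76, -0.33]
[-0.0141, 0.0107, 0.0126, 0.11, -7.76, -0.33]
[-0.0123, 0.0106, 0.0144, 0.11, -7.76, -0.33]
[-0.0103, 0.0106, 0.0159, 0.11, -7.76, -0.33]
[-0.0082, 0.0106, 0.0171, 0.11, -7.76, -0.33]
```

Emit:
carry_out:
  motion: [-0.018,0.01,0.006,0.1,-7.8,-0.3,-0.3,-0.017,0.01,0.0085,0.1,-7.8,-0.3,-0.3,-0.0155,0.01,0.0105,0.1,-7.8,-0.3,-0.3,-0.014,0.01,0.0125,0.1,-7.8,-0.3,-0.3,-0.0125,0.01,0.0145,0.1,-7.8,-0.3,-0.3]

```text
t: 19.1
tool_pos: [0.4604, 0.11, 0.1425]
orientation: [-1.568, 0.185, -0.166]
force: [0.5, -0.4, -0.8]
opening: 0.0491
```

Emit:
carry_out:
  motion: [-0.01,0.005,0.016,0.1,-7.8,-0.3,-0.3,-0.006,0,0.014,0.1,-6,-0.3,-0.3,0,0,0,0,0,0,-0.3,0,0,0,0,0,0,-0.3,0,0,0,0,0,0,-0.3]

```text
t: 19.6
tool_pos: [0.4452, 0.1429, 0.1335]
orientation: [-1.572, -0.02, 0.03]
force: [-0.4, -0.4, -0.9]
opening: 0.049
```

Run:
```python
from look import *
print(robot.read_state()['t']);plan([.462,.1473,.09],1.2)
```

```text
19.6
pos [0.4452 0.1429 0.1335] yaw [ 0.999  0.032 -0.006] dist 0.0469 ang 0.8 rows 2
[0.0086, 0.0217, 0.002, 0.03, 0.33, -0.18]
[0.0085, 0.0217, 0.002, 0.03, 0.33, -0.18]
```

Emit:
carry_out:
  motion: [0.002,0.02,0.002,0,0.3,-0.2,-0.3,0,0,0,0,0,0,-0.3,0,0.02,0.002,0,0.3,0,-0.3,0,0,0,0,0,0,-0.3,0,0,0,0,0,0,-0.3]

```text
t: 20.1
tool_pos: [0.4499, 0.144, 0.0961]
orientation: [-1.572, -0.01, 0.009]
force: [-0.1, -0.4, -1.4]
opening: 0.049
```

Run:
```python
from look import *
print(robot.read_state()['t']);plan([.465,.1474,.071],1.2)
look("s15",[],"side");look("w15",[])
im=cv2.imread("pics/s15.png"); cv2.imwrite("pics/s15z.png",cv2.resize(im[120:250,200:380],None,fx=4.4,fy=4.4,interpolation=cv2.INTER_CUBIC))
```

```text
20.1
pos [0.4499 0.144  0.0961] yaw [1.    0.012 0.   ] dist 0.0295 ang 0.5 rows 1
[0.0151, 0.0251, 0.0032, 0.09, -0.5, 0.02]
```

View pics/s15z.png

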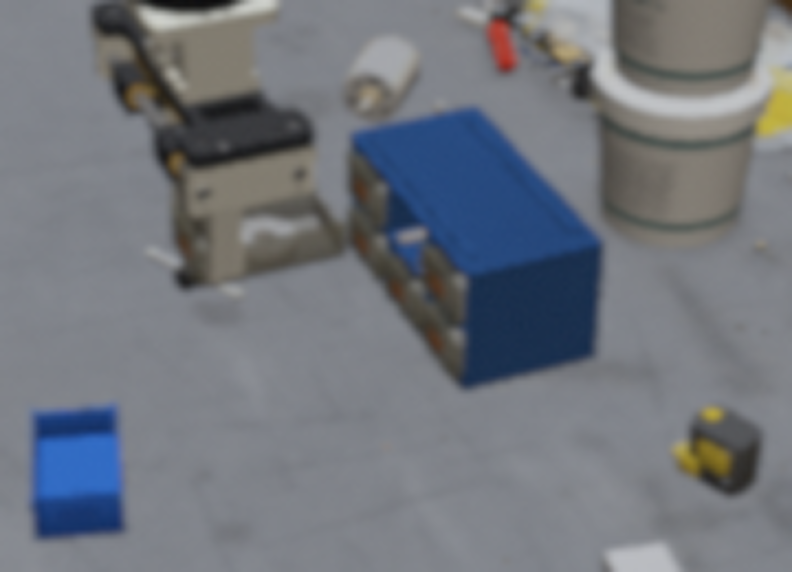

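View pics/w15.png

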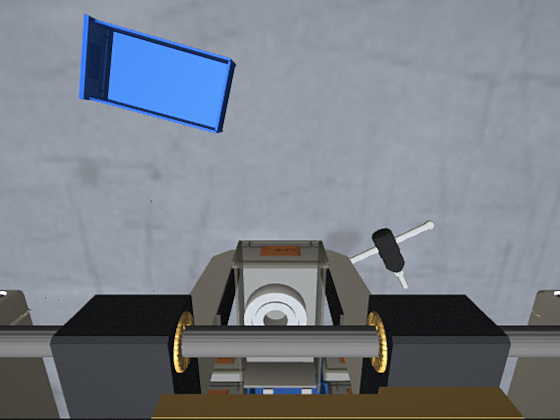

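Run:
```python
import cv2
im=cv2.imread("pics/w15.png");cv2.imwrite("pics/w15z.png",cv2.resize(im[340:410,200:365],None,fx=4.8,fy=4.8,interpolation=cv2.INTER_CUBIC))
```

```text
(no output)
```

View pics/w15z.png

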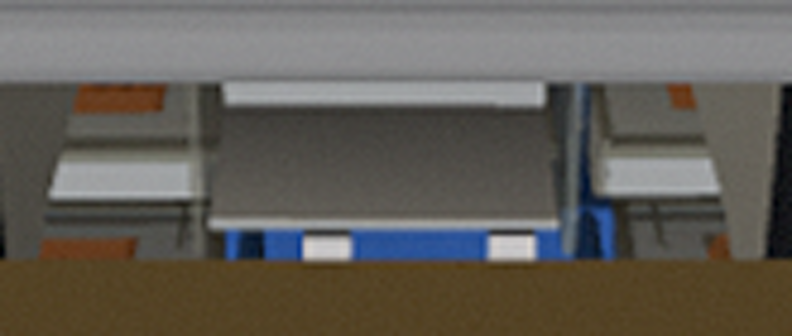

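Run:
```python
from look import *
m=imaging.camera_model("wrist");p,r=pose()
z=lambda l:np.array(l)/4.8+[200,340]
w=plane(m,z([[327,237],[511,237]]),.046);print(w,"tool",r.inv().apply(w-p))
b=plane(m,z([[208,225],[558,225]]),p[2]-.0225+.021);print(b,"tool",r.inv().apply(b-p))
# gap between neighbours lower-row fronts at right/left: lip edges
print(plane(m,z([[195,195],[597,195]]),.033))
```

```text
[[0.5805 0.1356 0.046 ]
 [0.58   0.1674 0.046 ]] tool [[ 0.1306  0.05   -0.0101]
 [ 0.1305  0.05    0.0217]]
[[0.5257 0.122  0.0945]
 [0.525  0.1674 0.0945]] tool [[ 0.0757  0.0016 -0.0231]
 [ 0.0755  0.0015  0.0223]]
[[0.5853 0.1111 0.033 ]
 [0.5841 0.1842 0.033 ]]
```

The runners show beneath the drawer's back edge in this view, and put the bay centre at y≈0.151 at x=0.58, consistent with the last look. Aligning to that.

Emit:
carry_out:
  motion: [0.008,0.013,0.0045,0,-0.4,0,-0.3,0,0,0,0,0,0,-0.3,0,0.01,0,0,0,0,-0.3,0,0,0,0,0,0,-0.3,0,0,0,0,0,0,-0.3]

```text
t: 20.7
tool_pos: [0.46, 0.1486, 0.0765]
orientation: [-1.571, -0.019, 0.011]
force: [-0.1, 0.6, -0.3]
opening: 0.049
```

Run:
```python
from look import *
print(robot.read_state()['t']);plan([.468,.1486,.0705],1.2)
im,m=look("w16",[])
cv2.imwrite("pics/w16z.png",cv2.resize(im[340:410,200:365],None,fx=4.8,fy=4.8,interpolation=cv2.INTER_CUBIC))
```

```text
20.7
pos [0.46   0.1486 0.0765] yaw [1.    0.019 0.005] dist 0.01 ang 0.3 rows 1
[0.008, 0.0061, -0.0002, 0.04, -0.12, 0.3]
```

View pics/w16z.png

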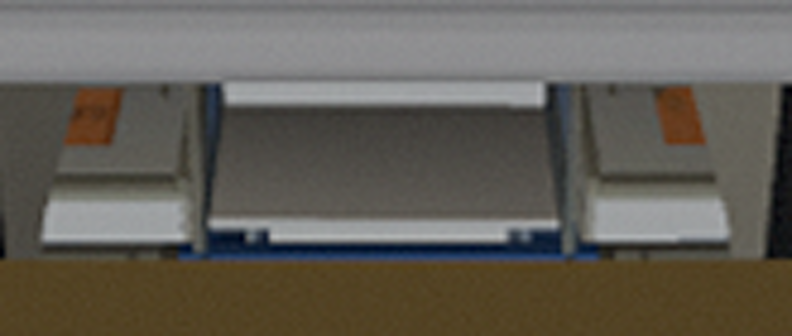

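The neighbours' labels (95 and 680, midpoint 387) are symmetric about the drawer's centre (385), so the lateral alignment is good. Going down and advancing to the mouth.

Emit:
carry_out:
  motion: [0,0.006,0,0,-0.1,0.3,-0.3,0,0,0,0,0,0,-0.3,0.015,0,0.0003,0,0,0,-0.3,0,0,0,0,0,0,-0.3,0,0,0,0,0,0,-0.3]

```text
t: 21.25
tool_pos: [0.4744, 0.1491, 0.07]
orientation: [-1.572, -0.015, 0.018]
force: [0.1, 0.4, -1.0]
opening: 0.0487
```

Run:
```python
from look import *
print(robot.read_state()['t']);plan([.492,.1491,.0705],1.2)
im,m=look("w17",[])
cv2.imwrite("pics/w17z.png",cv2.resize(im[340:410,200:365],None,fx=4.8,fy=4.8,interpolation=cv2.INTER_CUBIC))
look("s17",[],"side")
im=cv2.imread("pics/s17.png"); cv2.imwrite("pics/s17z.png",cv2.resize(im[120:250,200:380],None,fx=4.4,fy=4.4,interpolation=cv2.INTER_CUBIC))
```

```text
21.25
pos [0.4744 0.1491 0.07  ] yaw [ 1.     0.021 -0.002] dist 0.0176 ang 0.1 rows 1
[0.0176, -0.0006, -0.0004, 0.05, -0.01, -0.1]
```

View pics/w17z.png

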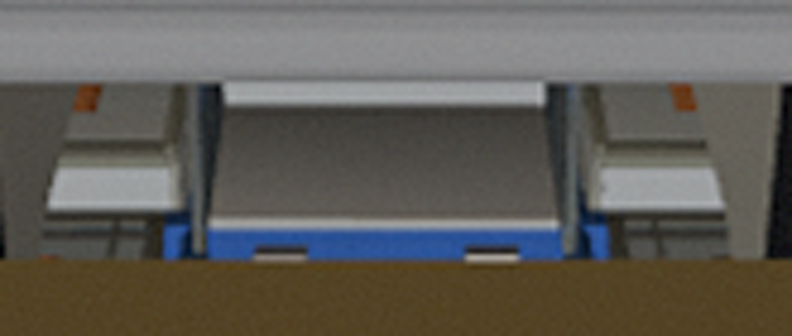

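View pics/s17z.png

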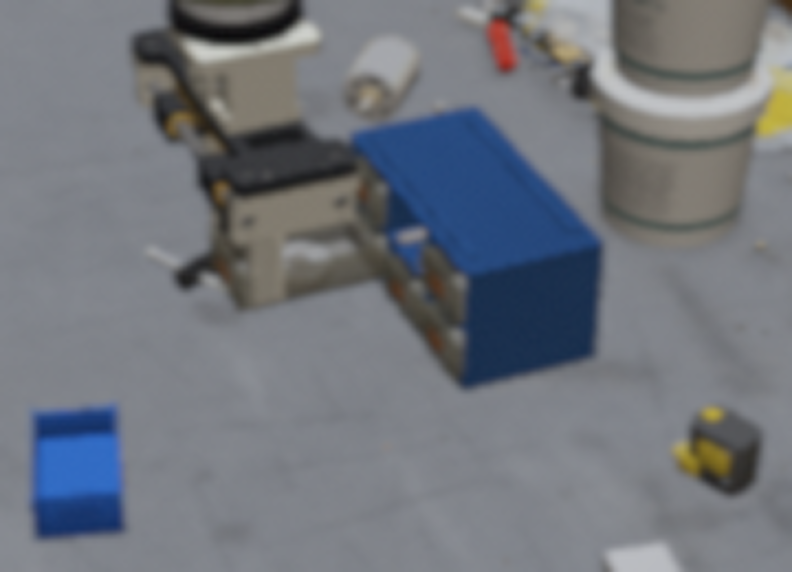

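Runner ends (280 and 492, midpoint 386) line up with the drawer centre (385). Advancing into the mouth.

Emit:
carry_out:
  motion: [0.015,-0.001,0,0,0,0,-0.3,0,0,0,0,0,0,-0.3,0.012,0,0,0,0,0,-0.3,0,0,0,0,0,0,-0.3,0,0,0,0,0,0,-0.3]

```text
t: 21.85
tool_pos: [0.4985, 0.1498, 0.0705]
orientation: [-1.572, -0.013, 0.02]
force: [0.5, 0.4, -1.7]
opening: 0.0489
```

Run:
```python
from look import *
print(robot.read_state()['t']);plan([.515,.1495,.0705],1.2)
im,m=look("w18",[])
cv2.imwrite("pics/w18z.png",cv2.resize(im[340:410,200:365],None,fx=4.8,fy=4.8,interpolation=cv2.INTER_CUBIC))
```

```text
21.85
pos [0.4985 0.1498 0.0705] yaw [ 1.     0.021 -0.004] dist 0.0165 ang 0.3 rows 1
[0.0165, -0.0001, -0.0006, 0.06, 0.02, -0.25]
```

View pics/w18z.png

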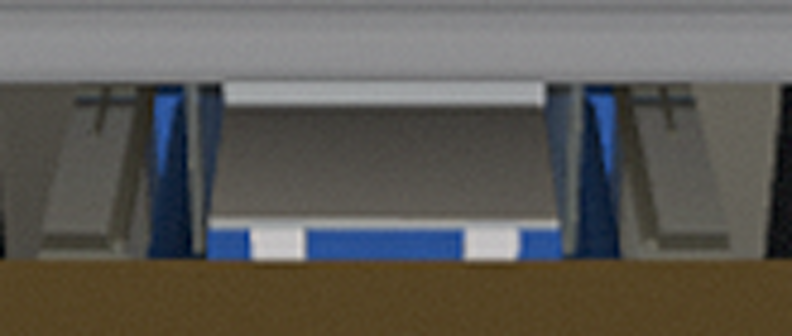

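Still centred (runner midpoint 385 against 383). Pushing in further while watching force.

Emit:
carry_out:
  motion: [0.012,0,0,0,0,-0.2,-0.3,0.01,0,0,0,0,0,-0.3,0,0,0,0,0,0,-0.3,0,0,0,0,0,0,-0.3,0,0,0,0,0,0,-0.3]

```text
t: 22.4
tool_pos: [0.5216, 0.1503, 0.0704]
orientation: [-1.572, -0.016, 0.017]
force: [0.0, 0.2, -1.5]
opening: 0.0488
```

Run:
```python
from look import *
print(robot.read_state()['t'],robot.read_state()['force']);plan([.548,.1502,.0705],1.2)
im,m=look("w19",[])
cv2.imwrite("pics/w19z.png",cv2.resize(im[220:410,180:380],None,fx=3.1,fy=3.1,interpolation=cv2.INTER_CUBIC))
```

```text
22.4 [ 0.0149  0.1757 -1.4717]
pos [0.5216 0.1503 0.0704] yaw [ 1.     0.021 -0.001] dist 0.0264 ang 0.1 rows 1
[0.0264, -0.0001, -0.0007, 0.07, 0.03, -0.04]
```

View pics/w19z.png

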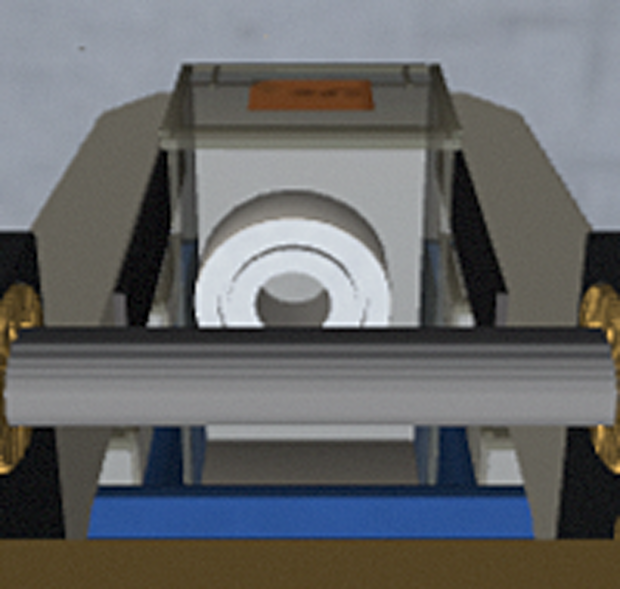

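The drawer's back is in the bay with no contact force. Continuing.

Emit:
carry_out:
  motion: [0.012,0,-0.0005,0,0,0,-0.3,0.012,0,0,0,0,0,-0.3,0,0,0,0,0,0,-0.3,0,0,0,0,0,0,-0.3,0,0,0,0,0,0,-0.3]

```text
t: 22.95
tool_pos: [0.5441, 0.1504, 0.0697]
orientation: [-1.572, -0.015, 0.02]
force: [-0.2, 0.2, -0.8]
opening: 0.0491
```

Run:
```python
from look import *
print(robot.read_state()['t'],robot.read_state()['force']);plan([.555,.1505,.069],1.2)
im,m=look("w20",[])
cv2.imwrite("pics/w20z.png",cv2.resize(im[220:410,180:380],None,fx=3.1,fy=3.1,interpolation=cv2.INTER_CUBIC))
look("s20",[],"side")
im=cv2.imread("pics/s20.png"); cv2.imwrite("pics/s20z.png",cv2.resize(im[120:250,200:380],None,fx=4.4,fy=4.4,interpolation=cv2.INTER_CUBIC))
```

```text
22.95 [-0.1603  0.1625 -0.8089]
pos [0.5441 0.1504 0.0697] yaw [ 1.     0.022 -0.003] dist 0.0109 ang 0.2 rows 1
[0.0109, 0.0007, -0.0001, 0.08, 0.05, -0.18]
```

View pics/w20z.png

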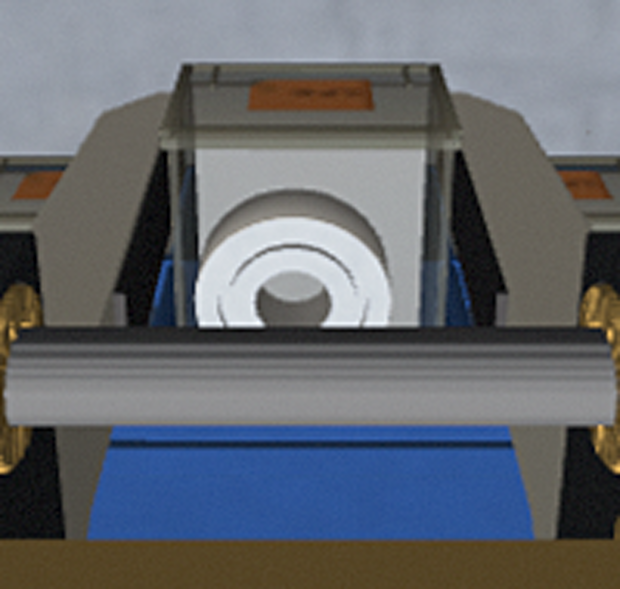

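View pics/s20z.png

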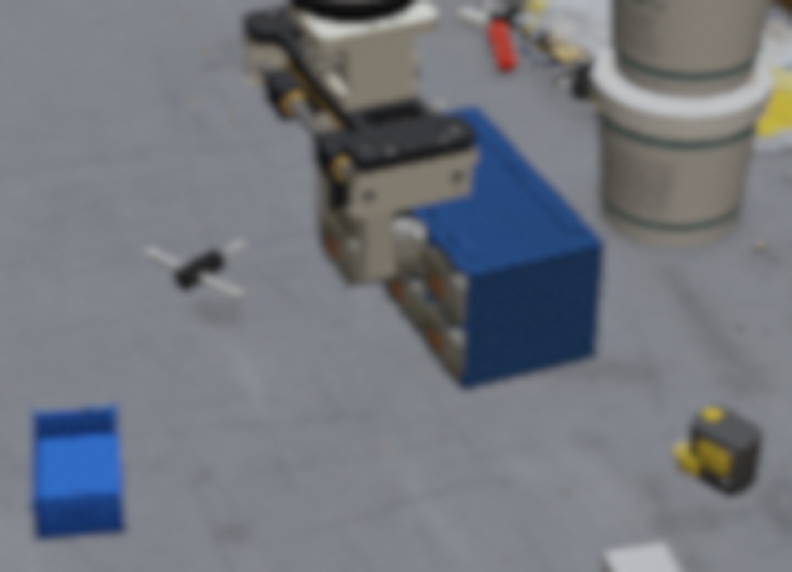

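Emit:
carry_out:
  motion: [0.009,0.001,0,0,0,0,-0.3,0,0,0,0,0,0,-0.3,0,0,0,0,0,0,-0.3,0,0,0,0,0,0,0.3,0,0,0,0,0,0,0.3]

```text
t: 23.55
tool_pos: [0.5538, 0.1507, 0.069]
orientation: [-1.572, -0.015, 0.019]
force: [0.5, 0.0, -0.4]
opening: 0.0589
```

Emit:
carry_out:
  motion: [0,0,0,0,0,0,0.3,0,0,0,0,0,0,0.3,-0.02,0,0,0,0,0,0.3,-0.03,0,0,0,0,0,0.3,-0.02,0,0,0,0,0,0.3]

```text
t: 24.05
tool_pos: [0.4844, 0.1491, 0.0697]
orientation: [-1.572, -0.017, 0.016]
force: [-0.0, -0.1, 0.1]
opening: 0.0599
```

Run:
```python
from look import *
print(robot.read_state()['t'],robot.read_state()['force']);plan([.47,.149,.12],1.2)
im,m=look("w21",[])
look("s21",[],"side")
im=cv2.imread("pics/s21.png"); cv2.imwrite("pics/s21z.png",cv2.resize(im[120:250,200:380],None,fx=4.4,fy=4.4,interpolation=cv2.INTER_CUBIC))
```

```text
24.05 [-0.0194 -0.0897  0.0699]
pos [0.4844 0.1491 0.0697] yaw [1.    0.021 0.   ] dist 0.0523 ang 0.1 rows 2
[-0.0072, -0.0251, 0.0001, 0.03, 0.0, 0.01]
[-0.0072, -0.0251, 0.0001, 0.03, 0.0, 0.01]
```

View pics/w21.png

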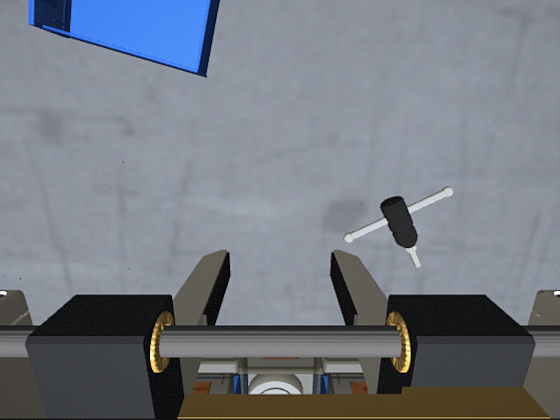

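View pics/s21z.png

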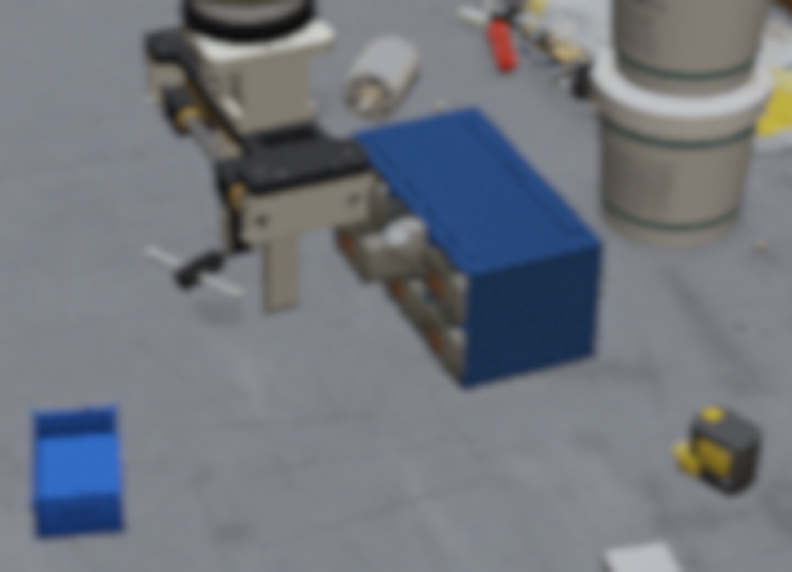

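The drawer rests in the bay about 30 mm out, bearing still inside. Closing the jaws to push on the front.

Emit:
carry_out:
  motion: [0,-0.001,0.0003,0,0,0,-1,0,0,0,0,0,0,-1,0,0,0,0,0,0,-1,0,0,0,0,0,0,-1,0,0,0,0,0,0,-1]

```text
t: 24.65
tool_pos: [0.4872, 0.1496, 0.0719]
orientation: [-1.571, -0.019, 0.014]
force: [-0.1, 0.3, 0.2]
opening: 0.0254
```

Emit:
carry_out:
  motion: [0,0,0,0,0,0,-1,0,0,0,0,0,0,-1,0.015,0,0,0,0,0,-1,0.015,0,0,0,0,0,-1,0,0,0,0,0,0,-1]

```text
t: 25.15
tool_pos: [0.518, 0.1502, 0.0717]
orientation: [-1.571, -0.019, 0.015]
force: [0.2, -0.1, 0.7]
opening: 0.0006
```

Run:
```python
from look import *
print(robot.read_state()['t'],robot.read_state()['force']);plan([.535,.1497,.071],1.2)
im,m=look("w22",[])
```

```text
25.15 [ 0.206  -0.1201  0.7139]
pos [0.518  0.1502 0.0717] yaw [1.    0.021 0.003] dist 0.017 ang 0.2 rows 1
[0.0169, 0.0008, -0.0009, 0.04, 0.02, 0.15]
```

View pics/w22.png

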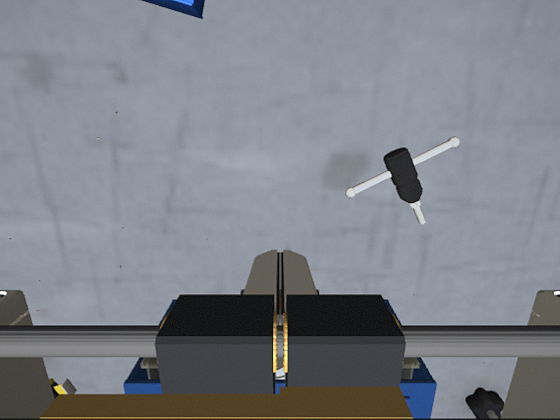

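Now pushing in small steps and watching force.

Emit:
carry_out:
  motion: [0.01,0,-0.0005,0,0,0,-1,0.01,0,0,0,0,0,-1,0,0,0,0,0,0,-1,0,0,0,0,0,0,-1,0,0,0,0,0,0,-1]

```text
t: 25.7
tool_pos: [0.537, 0.1501, 0.0709]
orientation: [-1.572, -0.017, 0.017]
force: [-1.0, 0.5, -0.8]
opening: 0.0009
```

Emit:
carry_out:
  motion: [0.008,0,0,0,0,0,-1,0,0,0,0,0,0,-1,0.006,0,0,0,0,0,-1,0,0,0,0,0,0,-1,0,0,0,0,0,0,-1]

```text
t: 26.2
tool_pos: [0.5518, 0.1505, 0.0708]
orientation: [-1.572, -0.016, 0.018]
force: [-0.6, 0.0, -0.6]
opening: 0.0004
```

Run:
```python
from look import *
print(robot.read_state()['t'],robot.read_state()['force']);plan([.5625,.1506,.071],1.2)
look("s23",[],"side")
im=cv2.imread("pics/s23.png"); cv2.imwrite("pics/s23z.png",cv2.resize(im[120:250,200:380],None,fx=4.4,fy=4.4,interpolation=cv2.INTER_CUBIC))
```

```text
26.2 [-0.6148  0.0253 -0.5504]
pos [0.5518 0.1505 0.0708] yaw [ 1.     0.022 -0.001] dist 0.0107 ang 0.1 rows 1
[0.0107, -0.0002, -0.0001, 0.06, 0.04, -0.05]
```

View pics/s23z.png

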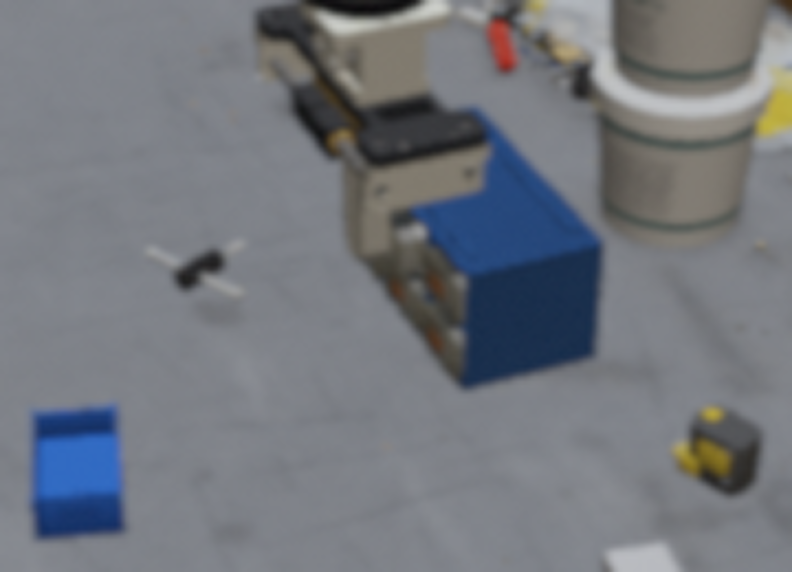

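The drawer is sliding with almost no resistance. Continuing in finer steps until it stops.

Emit:
carry_out:
  motion: [0.005,0,0,0,0,0,-1,0,0,0,0,0,0,-1,0.003,0,0,0,0,0,-1,0,0,0,0,0,0,-1,0,0,0,0,0,0,-1]

```text
t: 26.75
tool_pos: [0.5603, 0.1507, 0.0708]
orientation: [-1.572, -0.016, 0.018]
force: [-0.9, 0.4, -0.4]
opening: 0.0006
```

Emit:
carry_out:
  motion: [0.0025,0,0,0,0,0,-1,0,0,0,0,0,0,-1,0,0,0,0,0,0,-1,0,0,0,0,0,0,-1,0,0,0,0,0,0,-1]

```text
t: 27.25
tool_pos: [0.5631, 0.1508, 0.0709]
orientation: [-1.572, -0.017, 0.018]
force: [-0.0, -0.6, 0.2]
opening: 0.0002
```

Emit:
carry_out:
  motion: [0.0015,0,0,0,0,0,-1,0.0015,0,0,0,0,0,-1,0.001,0,0,0,0,0,-1,0.001,0,0,0,0,0,-1,0.001,0,0,0,0,0,-1]

```text
t: 27.75
tool_pos: [0.5649, 0.1508, 0.0706]
orientation: [-1.573, -0.009, 0.026]
force: [-7.6, -0.5, 4.6]
opening: 0.0005
```

Run:
```python
from look import *
s=robot.read_state();print(s['t'],s['force'],s['tool_pos'])
look("w24",[])
look("s24",[],"side")
im=cv2.imread("pics/s24.png"); cv2.imwrite("pics/s24z.png",cv2.resize(im[120:250,200:380],None,fx=4.4,fy=4.4,interpolation=cv2.INTER_CUBIC))
```

```text
27.75 [-7.6114 -0.4503  4.5867] [0.5649 0.1508 0.0706]
```

View pics/s24z.png

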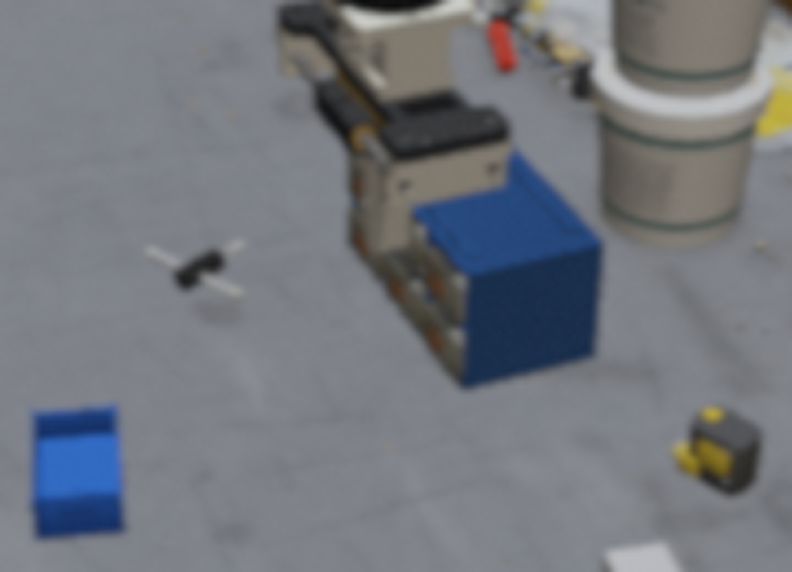

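View pics/w24.png

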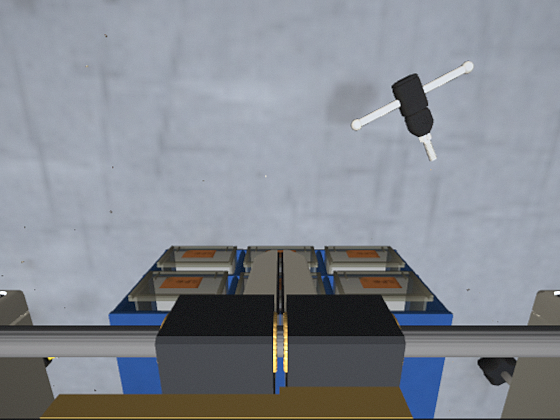

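Resistance rose to about 8 N, so it is against the back stop. Backing off and rising to check flushness.

Emit:
carry_out:
  motion: [-0.01,0,0,0,0,0,-1,-0.03,0,0,0,0,0,-1,-0.02,-0.02,0,0,0,0,-1,0,-0.04,0,0,0,0,1,0,-0.04,0,0,0,0,1]

```text
t: 28.35
tool_pos: [0.4972, 0.1485, 0.1654]
orientation: [-1.575, 0.002, 0.037]
force: [0.9, 0.4, 0.4]
opening: 0.0119
```

Emit:
carry_out:
  motion: [0.02,-0.01,0,0,0,0,1,0.03,0,0,0,0,0,1,0,0,0,0,0,0,1,0,0,0,0,0,0,1,0,0,0,0,0,0,1]

```text
t: 28.85
tool_pos: [0.5499, 0.1507, 0.1823]
orientation: [-1.573, -0.007, 0.029]
force: [-0.9, -0.7, -0.4]
opening: 0.0519
```

Run:
```python
from look import *
s=robot.read_state();print(s['t'],s['force'],s['tool_pos'])
im,m=look("w25",[("bearing",.058)])
cv2.imwrite("pics/w25z.png",cv2.resize(im[150:330,150:420],None,fx=2.9,fy=2.9,interpolation=cv2.INTER_CUBIC))
```

```text
28.85 [-0.9021 -0.7429 -0.4403] [0.5499 0.1507 0.1823]
```

View pics/w25z.png

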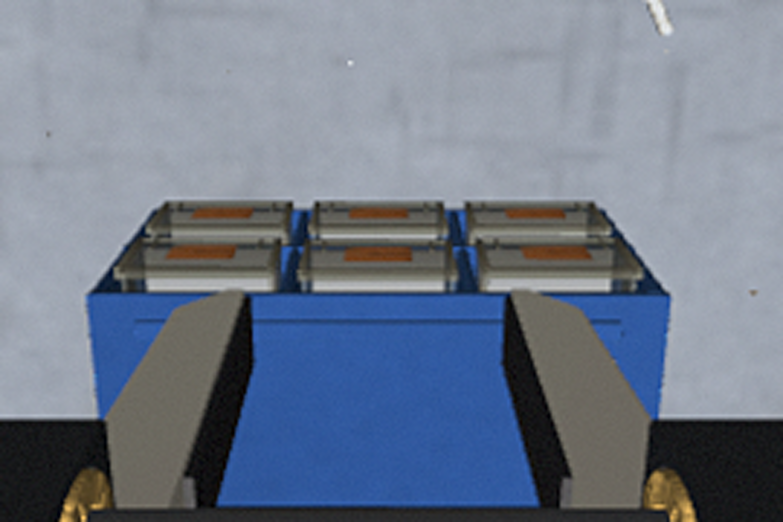

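Run:
```python
import cv2
im=cv2.imread("pics/w25.png");cv2.imwrite("pics/w25y.png",cv2.resize(im[215:258,185:378],None,fx=4.1,fy=8,interpolation=cv2.INTER_CUBIC))
```

```text
(no output)
```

View pics/w25y.png

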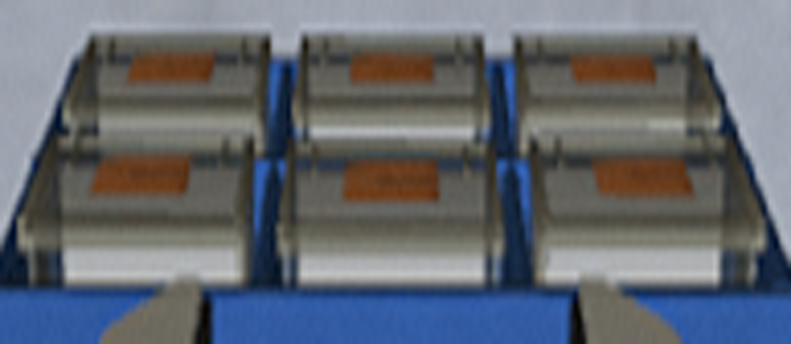

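The middle front is flush: its lip is within about 0.5 px (≈0.3 mm) of the neighbours', slightly deeper. Last, a check that the bystanders haven't moved and no bearing is lying about.

Emit:
carry_out:
  motion: [-0.03,-0.03,0,0,0,0,1,-0.03,-0.03,0,0,0,0,1,0,0,0,0,0,0,1,0,0,0,0,0,0,1,0,0,0,0,0,0,1]

```text
t: 29.45
tool_pos: [0.4849, 0.1491, 0.2393]
orientation: [-1.575, -0.0, 0.037]
force: [-1.4, 1.2, 0.7]
opening: 0.0925
```

Run:
```python
from look import *
for n in("side","top"):
    look("f_"+n,[("tape_roll",.019),("alu_block",.014),("bushing",.029),("bearing",.011)],n)
a=cv2.imread("pics/side0.png");b=cv2.imread("pics/f_side.png")
cv2.imwrite("pics/fs.png",np.hstack([cv2.resize(x[120:340,190:400],None,fx=1.9,fy=1.9,interpolation=cv2.INTER_CUBIC) for x in(a,b)]))
```

```text
tape_roll 0.81 [302.5, 271.8] [ 0.4729 -0.1768  0.019 ] box [[0.4599, -0.1336], [0.514, -0.1548], [0.4843, -0.2201], [0.433, -0.2]]
alu_block 0.54 [346.4, 259.4] [ 0.591  -0.1532  0.014 ] box [[0.5744, -0.1191], [0.6176, -0.1082], [0.6051, -0.1869], [0.5643, -0.1959]]
bushing 0.61 [316.2, 305.3] [ 0.4551 -0.2846  0.029 ] box [[0.4337, -0.275], [0.465, -0.2566], [0.4746, -0.298], [0.444, -0.3149]]
tape_roll 0.94 [339.3, 215.1] [ 0.4782 -0.1669  0.019 ] box [[0.5057, -0.1386], [0.5042, -0.1965], [0.4506, -0.1947], [0.4521, -0.1369]]
tape_roll 0.52 [192.2, 172.7] [0.5807 0.1558 0.019 ] box [[0.5878, 0.1841], [0.5863, 0.1281], [0.5755, 0.1283], [0.577, 0.1843]]
alu_block 0.88 [333.9, 162.7] [ 0.5948 -0.1461  0.014 ] box [[0.5842, -0.1124], [0.6201, -0.1206], [0.6063, -0.1806], [0.5705, -0.1723]]
bushing 0.64 [397.9, 221.3] [ 0.4618 -0.2724  0.029 ] box [[0.4679, -0.2532], [0.4812, -0.2818], [0.4588, -0.292], [0.4455, -0.2634]]
```

View pics/fs.png

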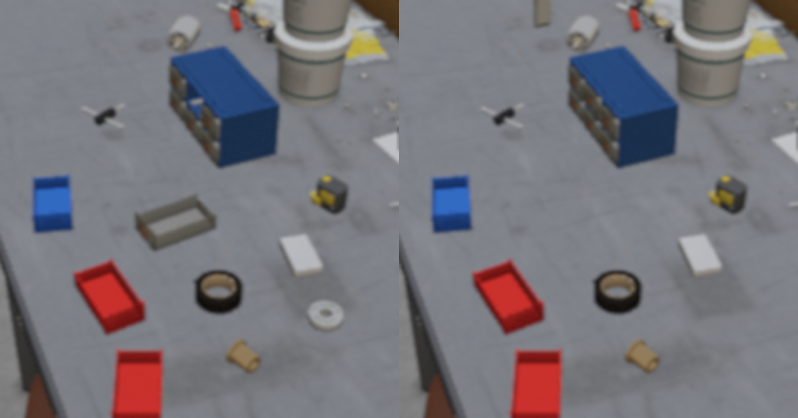

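All bystanders are where they were, the bearing isn't on the table, the bay is filled and flush, and the gripper is clear.

```bash
python3 -c "
from plant import robot
print(robot.close_job())"
```

```text
the job is handed in; nothing more can be done
None
```

The bearing is in the grey drawer, and the drawer is home in the empty middle bay of the top row, label facing out. I handed the job in at about 30 s; no verdict is reported.

- **Seating:** I pushed the drawer until resistance rose to about 8 N, at the depth expected for the back stop. In the wrist picture its front is within about 0.3 mm of its neighbours', if anything slightly deeper.
- **Bearing:** I saw it lying flat in the drawer while inserting and again just after letting go, before the final push. The roof hides it now, but neither camera's final search found it on the worktop.
- **Bystanders:** the tape roll, block and bushing look unmoved between the first and last side pictures. The gripper is well clear of everything.
- **What went wrong or disagreed:**
  - My first descent on the bearing stopped about 16 mm high for a reason I did not find, and the jaws closed above it without touching it. The second try worked.
  - The top and wrist cameras differed by 1–2 mm on the bay's sideways position. I used the wrist view of the bay's runners, and the drawer went in without notable force.

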